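# Pair and clip the chocolate moulds

## Task

Get the chocolate moulds ready for filling: first take the pot off the egg mould's stand and set it upright on the cork mat. Then stand every loose front half on the foot of the stand whose back half has the same shape, flush face to face with it and edges lined up, and clip each pair together with one sprung clip over the middle of its top edge, gripping both halves. Leave the carton, tin and jar alone.

Things in the scene. Friction and masses are not known exactly. Their poses are not given: they have to be found in the camera images.
- front_egg: Loose white FRONT half, 0.14 kg, standing on its flat foot: flange plate 64 mm wide (y), 10 thick, 110 tall; on its front a bulge (half-egg, 83 mm tall, 53 mm wide, 27 deep). Origin: middle of the bottom edge of the flat mating (rear) face; z up, x out of that face: plate at x -10..0 mm, bulge in front of that. Plate's top 25 mm plain both sides. Always present.
- seat_egg (a point): Where front_egg's origin and axes belong, on the stand fixed to the counter: grey foot 12 mm thick, 90 wide (y), reaching 95 mm in front of this point, with an upright BACK half: white plate 60 wide, 10 thick, 110 tall, half-egg, 83 mm tall, 53 mm wide bulging to the rear. Site: foot top, middle of the plate's front face; x points into the plate, z up.
- front_ball: Loose white FRONT half, 0.14 kg, standing on its flat foot: flange plate 64 mm wide (y), 10 thick, 90 tall; on its front a bulge (half-ball, 62 mm tall, 54 mm wide, 27 deep). Origin: middle of the bottom edge of the flat mating (rear) face; z up, x out of that face: plate at x -10..0 mm, bulge in front of that. Plate's top 25 mm plain both sides. Not always present.
- seat_ball (a point): Where front_ball's origin and axes belong, on the stand fixed to the counter: grey foot 12 mm thick, 90 wide (y), reaching 95 mm in front of this point, with an upright BACK half: white plate 60 wide, 10 thick, 90 tall, half-ball, 62 mm tall, 54 mm wide bulging to the rear. Site: foot top, middle of the plate's front face; x points into the plate, z up.
- front_cone: Loose white FRONT half, 0.14 kg, standing on its flat foot: flange plate 64 mm wide (y), 10 thick, 130 tall; on its front a bulge (half-cone, pointed, 103 mm tall, 54 mm wide, 27 deep). Origin: middle of the bottom edge of the flat mating (rear) face; z up, x out of that face: plate at x -10..0 mm, bulge in front of that. Plate's top 25 mm plain both sides. Not always present.
- seat_cone (a point): Where front_cone's origin and axes belong, on the stand fixed to the counter: grey foot 12 mm thick, 90 wide (y), reaching 95 mm in front of this point, with an upright BACK half: white plate 60 wide, 10 thick, 130 tall, half-cone, pointed, 103 mm tall, 54 mm wide bulging to the rear. Site: foot top, middle of the plate's front face; x points into the plate, z up.
- front_brick: Loose white FRONT half, 0.14 kg, standing on its flat foot: flange plate 64 mm wide (y), 10 thick, 75 tall; on its front a bulge (half-block, 45 mm tall, 48 mm wide, 22 deep). Origin: middle of the bottom edge of the flat mating (rear) face; z up, x out of that face: plate at x -10..0 mm, bulge in front of that. Plate's top 25 mm plain both sides. Not always present.
- seat_brick (a point): Where front_brick's origin and axes belong, on the stand fixed to the counter: grey foot 12 mm thick, 90 wide (y), reaching 95 mm in front of this point, with an upright BACK half: white plate 60 wide, 10 thick, 75 tall, half-block, 45 mm tall, 48 mm wide bulging to the rear. Site: foot top, middle of the plate's front face; x points into the plate, z up.
- clip1: Loose dark steel sprung clip, 0.1 kg (four alike), 91 mm tall, standing on its jaws, handles up. Origin: between the jaws' lower ends; z up, x the way jaws and handles close. At rest the black pads (46 mm along y, 14 tall) are 8 mm apart, handles splayed to 67 mm over their tops. Handles 32 mm along y, 50 to 90 above the origin: grip 75 above it.
- clip1_a (a joint): Swing of each handle from rest, rad: 0 at rest; about 0.16 with 20 mm in the jaws (pads flat, pressing about 8 N, handles about 54 mm over the tops); 0.42 squeezed right up along x: handles parallel, about 31 mm over all, jaws about 40 mm open. Needs about 15 N; 40 N does it surely. Springs shut when let go.
- clip2: Loose dark steel sprung clip, 0.1 kg (four alike), 91 mm tall, standing on its jaws, handles up. Origin: between the jaws' lower ends; z up, x the way jaws and handles close. At rest the black pads (46 mm along y, 14 tall) are 8 mm apart, handles splayed to 67 mm over their tops. Handles 32 mm along y, 50 to 90 above the origin: grip 75 above it.
- clip2_a (a joint): Swing of each handle from rest, rad: 0 at rest; about 0.16 with 20 mm in the jaws (pads flat, pressing about 8 N, handles about 54 mm over the tops); 0.42 squeezed right up along x: handles parallel, about 31 mm over all, jaws about 40 mm open. Needs about 15 N; 40 N does it surely. Springs shut when let go.
- clip3: Loose dark steel sprung clip, 0.1 kg (four alike), 91 mm tall, standing on its jaws, handles up. Origin: between the jaws' lower ends; z up, x the way jaws and handles close. At rest the black pads (46 mm along y, 14 tall) are 8 mm apart, handles splayed to 67 mm over their tops. Handles 32 mm along y, 50 to 90 above the origin: grip 75 above it.
- clip3_a (a joint): Swing of each handle from rest, rad: 0 at rest; about 0.16 with 20 mm in the jaws (pads flat, pressing about 8 N, handles about 54 mm over the tops); 0.42 squeezed right up along x: handles parallel, about 31 mm over all, jaws about 40 mm open. Needs about 15 N; 40 N does it surely. Springs shut when let go.
- clip4: Loose dark steel sprung clip, 0.1 kg (four alike), 91 mm tall, standing on its jaws, handles up. Origin: between the jaws' lower ends; z up, x the way jaws and handles close. At rest the black pads (46 mm along y, 14 tall) are 8 mm apart, handles splayed to 67 mm over their tops. Handles 32 mm along y, 50 to 90 above the origin: grip 75 above it.
- clip4_a (a joint): Swing of each handle from rest, rad: 0 at rest; about 0.16 with 20 mm in the jaws (pads flat, pressing about 8 N, handles about 54 mm over the tops); 0.42 squeezed right up along x: handles parallel, about 31 mm over all, jaws about 40 mm open. Needs about 15 N; 40 N does it surely. Springs shut when let go.
- pot: Small blue plastic pot, open at the top, 50 mm tall, 64 mm across the rim and a little less at the foot, 0.12 kg, standing at first on the foot of the egg stand, in the way, its axis about 57 mm in front of the back plate. Origin: centre of the underside; z is its axis.
- mat: Round cork mat fixed on the counter, 120 mm across, 5 mm thick. Origin: centre of the underside.
- carton: Bystander: open cardboard egg carton with eggs, 110 x 220 x 45 mm. Origin: centre of the underside.
- tin: Bystander: green tin box, 110 x 160 x 55 mm. Origin: centre of the underside.
- jar: Bystander: glass jar, 64 mm across, 90 mm tall. Origin: centre of the underside.

How it is judged:
By the outcome, as a careful person would: the job done as asked, in the order asked, and still so for the second after the job is handed in, with the robot touching nothing.
Of front_ball, front_cone, front_brick only 2 to 3 are there at a start; the rules pass over those that are not, and their reading is None.
At some moment in a run one of pot may be knocked a few centimetres aside while the robot is not near it.
It also fails if it takes over 210 s, if anything falls off the work surface, if the arm or the gripper's body presses on something with over 40 N, if the wrist force passes 120 N, or if a joint passes its speed limit or range.

## Robot

A 6-joint arm with a two-finger parallel gripper is mounted at the origin on the work surface. World frame = base frame: x ahead of the robot, y to its left, z up, the work surface at z = 0. Lengths are in m, angles in rad, forces in N, time in s.
With the tool pointing down it reaches from about 0.35 to 0.975 m from the base axis. Payload 4.9 kg.
Tool frame: the origin (TCP) lies at the very end of the fingers, on their centre line; the grasp point (between the pads) lies 19 mm behind it (ctrl.tcp_to_grasp is the z of the grasp point in the tool frame, in m); z points along the fingers, y is the line along which they close (so a half turn about z gives the same grasp; the last joint's range is limited). The gripper opens to 85 mm and grips with 20 to 120 N. Pads are 22 mm wide; open, the fingers measure 114 mm over their backs; the gripper's body (76 mm by 85 mm) begins 54 mm behind the grasp point. The pads swing forward as they close: fully open they stand 13 mm farther back than shut.
Start: joints at [1.156, 0.053, 1.613, -0, 1.476, -0.119], TCP at [0.182, 0.598, 0.231] pointing down, gripper open.
Joint ranges: [-3.01, 3.01], [-1.01, 2.22], [0.06, 2.58], [-1.02, 4.17], [0.09, 2.62], [-3.14, 3.14]. Speed limits (rad/s): [2.57, 2.57, 3.14, 3.14, 3.14, 3.14].

## Interface

Orientations are given as a rotation vector (axis times angle).
In Python, from station import ctrl, eyes, job, nets gives the robot as it stands. The module is installed in compiled form; this text tells all that it offers.
- The arm moves only by the tool jog_arm, never from a script. Its argument "commands" is one flat list of numbers, 7 for each row, row after row: the shift along the tool's x, y, z each as a share of 0.06 m, from -1 to 1, then the turn, a rotation vector about the tool's x, y, z each as a share of 0.1 rad, from -1 to 1, then the finger opening in mm, from 0 to 85.4. In form: [x, y, z, ax, ay, az, grip, x, y, z, ax, ay, az, grip, ...]. A call has 1 to 20 rows; each row shifts and turns the commanded pose from where the row before left it, along the tool's axes as they then stand; what a row does not reach is not made up. A row lasts 1/8 s, in which the tool goes at most 62.5 mm and 10.7 degrees, less where a joint would pass 70% of its speed; a pose out of reach is approached as far as the arm can. A call with a number of a shift or a turn outside -1 to 1 is refused whole. A call with a gripper value outside its range is refused whole. The fingers move at their own pace and stop on an object; "newtons" is the grip in N (left out, the last holds). Time passes only in rows, so rows that do not move let the fingers close. It gives the time, the measured TCP pose, the force, the opening and the grip force at its end, in the units of the state.
- ctrl.get_obs(): the state, without advancing time (a new reading comes with each control period).
- eyes.get_image(name): name is "scene" or "side" or "wrist"; returns a dict with "image" (480x640x3 uint8, red, green, blue), "z_map" (480x640 float32, m along the optical axis (not along the pixel's ray), 0 where there is no reading), "K" (3x3 intrinsics, pixels), "cam_to_world" (4x4, takes a point from camera to world coordinates). Camera axes: x right, y up, looking along -z (the intrinsics and any distortion apply to the point x, -y, -z); pixel columns grow to the right and rows downward; lengths in m; the calibration is good to about 2 mm. A picture is of the moment at which its call begins.
- job.finish_job(): hands the job in; it is judged then, once.
Trained networks look in the newest picture that a camera, given by its name, has taken for a name from the list of things; names that differ only in an ending like _2 or _b are one class to them, and where a whole thing is asked for, a point or a joint stands for the part that bears it (a point fixed in the world has none). Each returns a list of dicts, best first, with "p" (0 to 1); they miss things now and then, are a little off and sometimes report something else, mostly with a low value. They report only what shows in the picture. A call takes as long as a camera call.
- nets.silhouettes(camera, name): "mask" (480x640 bool, what is visible of it) and "bbox" ([left, top, right, bottom] in pixels, round what is visible of it).
The state is a dict: "t": time; "q": joint angles; "dq": joint speeds; "effort": joint torques, N m; "tool_pos": TCP position; "tool_rot": TCP orientation; "contact_force": force on the tool from outside, world axes, zero at the start; "wrist_torque": the same for the moment, N m; "opening": finger opening in m; "grip_force": force on a finger pad.
Only numpy, scipy, OpenCV 4.12 (cv2) and the standard library are available. Lean on these libraries where they do the work, as an engineer would, in place of code of your own. Each camera call takes 0.05 s, during which the arm holds its last target. There are 200 camera calls.

## Working session

There is one attempt and no reset: what is moved stays moved. The work goes in short steps, Python scripts to look and compute and a tool call to move; the robot and the scene stay as the last step left them, time stands still between calls to the robot, and variables do not carry over. Pictures are saved under pics/ and viewed, at most 14 in all, crops included, and the job is handed in when it is done.

Besides the shell and the picture viewer there is one more tool, called after "Request:" as name(argument=value, ...) on one line, values as JSON. jog_arm: Moves the arm, as the interface text tells. Shift numbers are shares of 0.06 m and turn numbers shares of 0.1 rad, none past 1 either way. Its arguments: {"type":"object","properties":{"commands":{"type":"array","items":{"type":"number"}},"newtons":{"type":"number"}},"required":["commands"]}

```bash
mkdir -p pics; cat > h.py <<'E'
import numpy as np, cv2
from station import ctrl, eyes, job, nets
from scipy.spatial.transform import Rotation as R
def snap(cam,fn=None):
    d=eyes.get_image(cam)
    if fn: cv2.imwrite('pics/'+fn,d['image'][:,:,::-1])
    return d
def cloud(d,mask=None):
    z=d['z_map']; m=(z>0) if mask is None else (mask&(z>0))
    v,u=np.nonzero(m); zz=z[v,u]; K=d['K']
    p=np.c_[(u-K[0,2])/K[0,0]*zz,-(v-K[1,2])/K[1,1]*zz,-zz]
    T=d['cam_to_world']; return p@T[:3,:3].T+T[:3,3]
E
python3 - <<'E'
from h import *
names=['front_egg','front_ball','front_cone','front_brick','seat_egg','seat_ball','clip1','pot','mat','carton','tin','jar']
for c in ['scene','side']:
    d=snap(c,c+'0.png'); print(c,d['cam_to_world'].round(3).tolist(),d['K'].tolist())
    for n in names:
        for r in nets.silhouettes(c,n):
            if r['p']<.3: continue
            p=cloud(d,r['mask'])
            print(n,round(r['p'],2),np.round(r['bbox']).tolist(),np.median(p,0).round(3),p.min(0).round(3),p.max(0).round(3)) if len(p) else None
o=ctrl.get_obs(); print(o); print(ctrl.tcp_to_grasp)
E
```

```text
scene [[-0.724, -0.579, 0.374, 1.036], [0.69, -0.608, 0.394, 0.479], [-0.001, 0.543, 0.84, 1.08], [0.0, 0.0, 0.0, 1.0]] [[530.3011543051442, 0.0, 321.9533297956871], [0.0, 530.3011543051442, 238.2103862081941], [0.0, 0.0, 1.0]]
front_egg 0.68 [378.0, 197.0, 402.0, 244.0] [0.437 0.073 0.065] [ 0.415  0.038 -0.001] [0.443 0.103 0.113]
front_ball 0.91 [293.0, 146.0, 323.0, 180.0] [ 0.446 -0.2    0.047] [ 0.379 -0.282 -0.005] [ 0.45  -0.17   0.092]
front_cone 0.84 [334.0, 159.0, 354.0, 208.0] [ 0.442 -0.073  0.076] [ 0.399 -0.109 -0.004] [ 0.445 -0.043  0.132]
front_brick 0.8 [420.0, 242.0, 453.0, 280.0] [0.432 0.21  0.044] [ 0.379  0.177 -0.004] [0.436 0.241 0.079]
front_brick 0.57 [221.0, 162.0, 283.0, 222.0] [ 0.628 -0.226  0.012] [ 0.528 -0.341 -0.008] [ 0.674 -0.188  0.147]
seat_egg 0.71 [355.0, 306.0, 425.0, 368.0] [0.65  0.263 0.012] [ 0.531  0.197 -0.006] [0.693 0.301 0.126]
seat_egg 0.56 [454.0, 297.0, 513.0, 351.0] [0.45  0.379 0.003] [ 0.386  0.317 -0.005] [0.509 0.437 0.01 ]
seat_ball 0.68 [295.0, 253.0, 369.0, 314.0] [0.649 0.086 0.011] [ 0.543  0.006 -0.006] [0.702 0.133 0.
[... 3961 characters left out ...]
 0.827 -0.241  0.095]
{'t': 1.3, 'q': array([ 1.15600087e+00,  5.27222331e-02,  1.61291434e+00, -3.02687239e-06,
        1.47598817e+00, -1.19007128e-01]), 'dq': array([-0.00173562,  0.00096605, -0.00010169, -0.00031494, -0.00020873,
       -0.00078414]), 'effort': array([-5.79908356e-04, -3.93692851e+01, -3.70445895e+01, -2.05528195e-04,
        8.57324303e-04, -5.92663945e-07]), 'tool_pos': array([0.18217956, 0.59783629, 0.2312812 ]), 'tool_rot': array([-4.62930051e-01, -3.10729227e+00,  4.98668036e-05]), 'contact_force': array([-0.26685539,  0.07495015,  0.39537195]), 'wrist_torque': array([ 0.03416836,  0.0020612 , -0.0107464 ]), 'grip_force': 0.0, 'opening': 0.08548566517378992}
-0.0187
```

View pics/scene0.png

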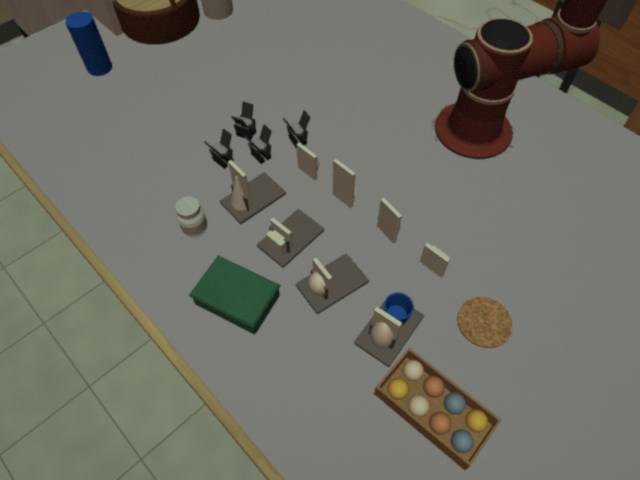

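View pics/side0.png

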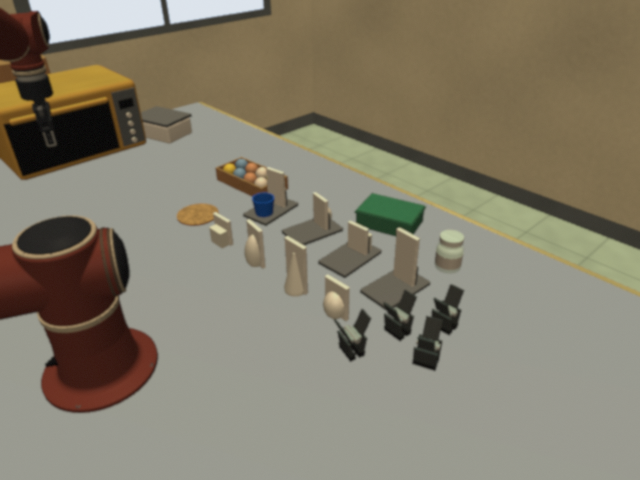

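The scene shows all four fronts in a row: brick (435,260), egg (388,220), cone (343,183) and ball (307,160), with bulges toward the robot. The stands, left to right, are cone (252,195), brick (290,237), ball (332,283) and egg (390,330), with the pot at (398,308). The mat is at (485,322) and four clips are around (255,135). The side view agrees.

```bash
cat >> h.py <<'E'
def plate(P,x0,x1,y0,y1,zt,tol=.006):
    """top-edge strip of a plate at height zt: centre xy, yaw of normal, size"""
    q=P[(P[:,0]>x0)&(P[:,0]<x1)&(P[:,1]>y0)&(P[:,1]<y1)&(abs(P[:,2]-zt)<tol)]
    if len(q)<8: return None
    (cx,cy),(w,h),a=cv2.minAreaRect((q[:,:2]*1000).astype(np.float32))
    if w>h: a+=90; w,h=h,w     # a: direction of the thin side
    a=(a+90)%180-90
    return len(q),round(cx,1),round(cy,1),round(w,1),round(h,1),round(a,1),(np.median(q[:,2])*1000).round(1)
E
python3 - <<'E'
from h import *
for c in ['scene','side']:
    d=snap(c); P=cloud(d); print(c)
    for n,b,z in [('Fegg',(.39,.46,.02,.12),.11),('Fball',(.40,.47,-.25,-.14),.09),('Fcone',(.39,.46,-.12,-.02),.13),('Fbrick',(.39,.46,.16,.26),.075),
      ('Segg',(.58,.72,.18,.32),.122),('Sball',(.58,.72,.03,.15),.102),('Sbrick',(.57,.72,-.13,-.01),.087),('Scone',(.57,.70,-.30,-.17),.142)]:
        print(n,plate(P,*b,z))
    for n,b,z in [('pot',(.52,.62,.17,.27),.062),('mat',(.37,.52,.30,.45),.006)]:
        q=P[(P[:,0]>b[0])&(P[:,0]<b[1])&(P[:,1]>b[2])&(P[:,1]<b[3])&(abs(P[:,2]-z)<(.006 if n=='pot' else .0035))]
        print(n,len(q),cv2.minEnclosingCircle((q[:,:2]*1000).astype(np.float32)),q.mean(0).round(3))
    for n,b in [('c1',(.53,.63,-.43,-.35)),('c2',(.45,.535,-.37,-.28)),('c3',(.335,.43,-.35,-.26)),('c4',(.42,.51,-.46,-.38))]:
        q=P[(P[:,0]>b[0])&(P[:,0]<b[1])&(P[:,1]>b[2])&(P[:,1]<b[3])&(P[:,2]>.07)]
        print(n,len(q),cv2.minAreaRect((q[:,:2]*1000).astype(np.float32)))
for r in nets.silhouettes('scene','mat'): print('mat',r['p'],r['bbox'])
E
```

```text
scene
Fegg (114, 433.4, 69.9, 13.3, 65.1, -11.7, np.float64(107.9))
Fball (90, 442.7, -204.9, 13.9, 64.0, 2.5, np.float64(87.5))
Fcone (110, 438.6, -77.1, 12.9, 64.9, 2.2, np.float64(127.4))
Fbrick (130, 428.1, 208.6, 11.8, 63.9, 2.4, np.float64(72.8))
Segg (160, 641.9, 250.0, 11.8, 59.6, 9.1, np.float64(120.3))
Sball (124, 652.6, 74.5, 11.2, 60.1, -9.3, np.float64(100.3))
Sbrick (107, 638.6, -77.3, 11.7, 62.4, 4.1, np.float64(85.0))
Scone (89, 628.0, -239.0, 11.2, 59.6, -3.7, np.float64(140.1))
pot 167 ((581.057373046875, 234.89468383789062), 32.266761779785156) [0.578 0.233 0.06 ]
mat 1486 ((446.32025146484375, 378.0155334472656), 92.05087280273438) [0.45  0.377 0.004]
c1 115 ((577.6124267578125, -388.34246826171875), (65.72818756103516, 34.67714309692383), 4.760498046875)
c2 106 ((493.5866394042969, -330.89154052734375), (32.940853118896484, 65.4074478149414), 87.63097381591797)
c3 98 ((384.3228759765625, -305.89862060546875), (36.546077728271484, 67.95245361328125), 74.92720794677734)
c4 133 ((469.6889343261719, -424.1159362792969), (70.30634307861328, 34.133888244628906), 21.807
[... 456 characters left out ...]
129, 625.3, -239.2, 16.3, 61.0, -7.7, np.float64(142.4))
pot 153 ((581.4970092773438, 234.6708984375), 35.348514556884766) [0.581 0.234 0.061]
mat 958 ((443.043701171875, 375.0295715332031), 102.5675277709961) [0.439 0.374 0.006]
c1 288 ((576.6715087890625, -390.10406494140625), (66.93092346191406, 32.7403564453125), 4.985480308532715)
c2 256 ((492.08953857421875, -333.04766845703125), (35.39961242675781, 66.60113525390625), 87.00260925292969)
c3 226 ((383.80572509765625, -305.5190124511719), (34.6856575012207, 66.39258575439453), 74.19672393798828)
c4 333 ((469.1788330078125, -424.4717102050781), (70.671630859375, 32.16971206665039), 23.736902236938477)
mat 0.57 [454.9, 298.7, 512.8, 347.2]
```

```bash
cat >> h.py <<'E'
def yaw_of(Rm): return np.degrees(np.arctan2(Rm[1,0],Rm[0,0]))
def rot(yaw): return (R.from_euler('z',yaw,degrees=True)*R.from_euler('x',180,degrees=True)).as_matrix()
def plan(segs,start=None):
    """segs: (pos mm or None, yaw deg of tool x or None, grip mm, max share[, hold]).  Prints rows for jog_arm."""
    o=ctrl.get_obs(); p=o['tool_pos']*1000; Rm=R.from_rotvec(o['tool_rot']).as_matrix()
    if start is not None: p,Rm=np.array(start[0],float),rot(start[1])
    y=yaw_of(Rm); tot=0
    for s in segs:
        pos,yw,g,mx=s[:4]; hold=s[4] if len(s)>4 else 0
        if yw is not None:
            d=-np.radians((yw-y+180)%360-180)/.1
            n=int(np.ceil(abs(d)/.95)); 
            if n:
                az=[round(d/n,2)]*(n-1); az.append(round(d-sum(az),2)); tot+=n
                print(f'turn x{n}:',[f'0,0,0,0,0,{a},{g}' for a in (az[0],az[-1])])
            y=yw; Rm=rot(y)
        if pos is not None:
            t=Rm.T@(np.array(pos,float)-p)/60; n=max(1,int(np.ceil(np.abs(t).max()/mx)))
            q=np.round(t/n,2); l=np.round(t-q*(n-1),2); tot+=n
            print(f'move x{n}:',f"{q[0]},{q[1]},{q[2]},0,0,0,{g}",'last',f"{l[0]},{l[1]},{l[2]},0,0,0,{g}")
            p=np.array(pos,float)
        if hold: print(f'hold x{hold}: 0,0,0,0,0,0,{g}'); tot+=hold
    print('rows',tot)
E
python3 - <<'E'
from h import *
plan([((581,235,231),191,85,.9),((581,235,75),None,85,.9)])
E
```

```text
turn x6: ['0,0,0,0,0,-0.81,85', '0,0,0,0,0,-0.83,85']
move x9: -0.6,-0.8,0.0,0,0,0,85 last -0.57,-0.8,0.0,0,0,0,85
move x3: 0.0,-0.0,0.87,0,0,0,85 last 0.0,-0.0,0.86,0,0,0,85
rows 18
```

Request:
jog_arm(commands=[0,0,0,0,0,-0.81,85,0,0,0,0,0,-0.81,85,0,0,0,0,0,-0.81,85,0,0,0,0,0,-0.81,85,0,0,0,0,0,-0.81,85,0,0,0,0,0,-0.83,85,-0.6,-0.8,0,0,0,0,85,-0.6,-0.8,0,0,0,0,85,-0.6,-0.8,0,0,0,0,85,-0.6,-0.8,0,0,0,0,85,-0.6,-0.8,0,0,0,0,85,-0.6,-0.8,0,0,0,0,85,-0.6,-0.8,0,0,0,0,85,-0.6,-0.8,0,0,0,0,85,-0.57,-0.8,0,0,0,0,85,0,0,0,0,0,0,85])

```text
t: 3.45
tool_pos: [0.5833, 0.2323, 0.2311]
tool_rot: [-0.293, 3.128, -0.001]
contact_force: [-1.0, 0.8, -0.3]
opening: 0.0847
grip_force: 0.0
```

```bash
python3 - <<'E'
from h import *
d=snap('wrist','w1.png'); P=cloud(d)
o=ctrl.get_obs(); T=d['cam_to_world']
print(o['tool_pos'],yaw_of(R.from_rotvec(o['tool_rot']).as_matrix()),T.round(3).tolist(),P.min(0),P.max(0))
print(plate(P,.58,.72,.18,.32,.122))
q=P[(P[:,0]>.52)&(P[:,0]<.62)&(P[:,1]>.17)&(P[:,1]<.30)&(abs(P[:,2]-.062)<.006)]
print(len(q),cv2.minEnclosingCircle((q[:,:2]*1000).astype(np.float32)) if len(q)>3 else 0)
plan([((581,235,75),None,85,.9),((581,235,28),None,85,.4,1),(None,None,50,1,5),((581,235,190),None,50,.6)])
E
```

```text
[0.58184989 0.2339729  0.23100153] -169.1661631653091 [[-0.185, -0.946, -0.265, 0.517], [0.983, -0.178, -0.05, 0.218], [-0.0, -0.269, 0.963, 0.373], [0.0, 0.0, 0.0, 1.0]] [ 0.35426003 -0.09950132 -0.00435648] [0.98503139 0.64389736 0.33080431]
(1182, 641.4, 247.4, 10.7, 59.7, 9.8, np.float64(121.2))
1193 ((582.6165771484375, 232.2299346923828), 31.863454818725586)
move x3: 0.0,0.01,0.87,0,0,0,85 last 0.01,-0.0,0.86,0,0,0,85
move x2: -0.0,-0.0,0.39,0,0,0,85 last -0.0,-0.0,0.39,0,0,0,85
hold x1: 0,0,0,0,0,0,85
hold x5: 0,0,0,0,0,0,50
move x5: 0.0,0.0,-0.54,0,0,0,50 last 0.0,0.0,-0.54,0,0,0,50
rows 16
```

View pics/w1.png

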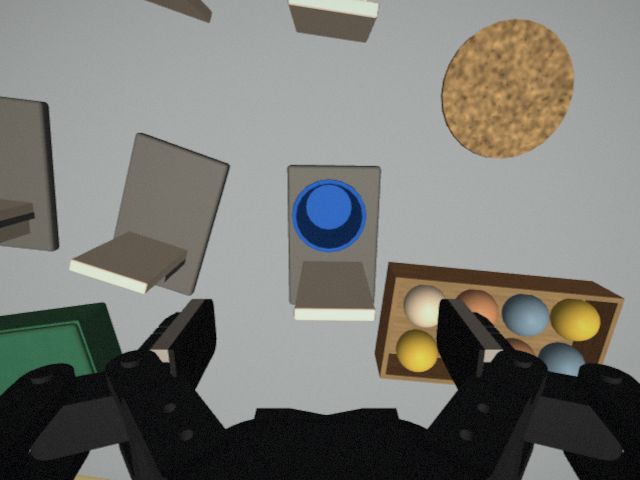

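The wrist view shows the pot at (330,215) on the egg stand's foot, with the fingers lined up either side and the carton clear to the right. I'll grasp it.

Request:
jog_arm(commands=[0,0.0,0.87,0,0,0,85,0,0,0.87,0,0,0,85,0,0,0.86,0,0,0,85,0,0,0.39,0,0,0,85,0,0,0.39,0,0,0,85,0,0,0,0,0,0,85,0,0,0,0,0,0,50,0,0,0,0,0,0,50,0,0,0,0,0,0,50,0,0,0,0,0,0,50,0,0,0,0,0,0,50,0,0,-0.54,0,0,0,50,0,0,-0.54,0,0,0,50,0,0,-0.54,0,0,0,50], newtons=30)

```text
t: 5.25
tool_pos: [0.5809, 0.2354, 0.1269]
tool_rot: [-0.301, 3.127, 0.0]
contact_force: [0.4, -0.4, -1.1]
opening: 0.0624
grip_force: 33.5
```

```bash
python3 - <<'E'
from h import *
print(ctrl.get_obs()['opening'],ctrl.get_obs()['grip_force'])
plan([((445,376,125),None,50,.8),((445,376,34),None,50,.5),((445,376,23),None,50,.1,1),(None,None,80,1,3),((445,376,150),None,85,.8)])
E
```

```text
0.06236690998941699 33.45480621792376
move x4: 0.44,0.68,0.01,0,0,0,50 last 0.46,0.69,0.0,0,0,0,50
move x4: 0.0,-0.0,0.38,0,0,0,50 last 0.0,-0.0,0.38,0,0,0,50
move x2: 0.0,-0.0,0.09,0,0,0,50 last 0.0,-0.0,0.09,0,0,0,50
hold x1: 0,0,0,0,0,0,50
hold x3: 0,0,0,0,0,0,80
move x3: -0.0,0.0,-0.71,0,0,0,85 last -0.0,0.0,-0.7,0,0,0,85
rows 17
```

Request:
jog_arm(commands=[0.44,0.68,0,0,0,0,50,0.44,0.68,0,0,0,0,50,0.44,0.68,0,0,0,0,50,0.46,0.69,0,0,0,0,50,0,0,0.38,0,0,0,50,0,0,0.38,0,0,0,50,0,0,0.38,0,0,0,50,0,0,0.38,0,0,0,50,0,0,0.1,0,0,0,50,0,0,0.1,0,0,0,50,0,0,0,0,0,0,50,0,0,0,0,0,0,80,0,0,0,0,0,0,85,0,0,0,0,0,0,85,0,0,-0.7,0,0,0,85,0,0,-0.7,0,0,0,85,0,0,-0.7,0,0,0,85,0,0,-0.7,0,0,0,85,0,0,-0.7,0,0,0,85])

```text
t: 7.62
tool_pos: [0.4447, 0.3756, 0.2339]
tool_rot: [-0.301, 3.127, 0.0]
contact_force: [0.6, 0.8, -1.2]
opening: 0.0851
grip_force: 0.0
```

```bash
python3 - <<'E'
from h import *
o=ctrl.get_obs(); print(o['tool_pos'],yaw_of(R.from_rotvec(o['tool_rot']).as_matrix()),o['contact_force'])
d=snap('scene'); P=cloud(d)
q=P[(P[:,0]>.37)&(P[:,0]<.52)&(P[:,1]>.30)&(P[:,1]<.45)&(abs(P[:,2]-.053)<.006)]
print('pot',cv2.minEnclosingCircle((q[:,:2]*1000).astype(np.float32)),len(q))
# safe viewpoint where wrist sees the fronts
plan([((470,80,240),180,85,.9)])
E
```

```text
[0.44471023 0.37561015 0.23392378] -168.98811860662758 [ 0.57010541  0.77641652 -1.15307907]
pot ((445.955810546875, 377.17437744140625), 33.09656524658203) 223
turn x3: ['0,0,0,0,0,0.64,85', '0,0,0,0,0,0.64,85']
move x6: -0.06,-0.83,0.0,0,0,0,85 last -0.08,-0.81,0.02,0,0,0,85
rows 9
```

Request:
jog_arm(commands=[0,0,-0.3,0,0,0.64,85,0,0,-0.3,0,0,0.64,85,0,0,0,0,0,0.64,85,-0.1,-0.83,0,0,0,0,85,-0.1,-0.83,0,0,0,0,85,-0.1,-0.83,0,0,0,0,85,-0.1,-0.83,0,0,0,0,85,-0.1,-0.83,0,0,0,0,85,-0.1,-0.83,0,0,0,0,85,0,0,0,0,0,0,85])

```text
t: 8.93
tool_pos: [0.4812, 0.0744, 0.2684]
tool_rot: [0.008, 3.141, -0.001]
contact_force: [0.1, -0.1, -0.2]
opening: 0.0848
grip_force: 0.0
```

```bash
cat >> h.py <<'E'
BOX=[('Fegg',(.38,.48,.02,.12),.11),('Fball',(.39,.49,-.25,-.15),.09),('Fcone',(.38,.49,-.13,-.02),.13),('Fbrick',(.37,.48,.16,.26),.075),
      ('Segg',(.60,.69,.18,.32),.122),('Sball',(.60,.70,.03,.15),.102),('Sbrick',(.60,.69,-.13,-.02),.087),('Scone',(.58,.68,-.30,-.17),.142)]
def see(cam='wrist',fn=None):
    d=snap(cam,fn); P=cloud(d); T=d['cam_to_world']
    for n,b,z in BOX:
        r=plate(P,*b,z,.004)
        if r: print(n,r)
    return P
E
python3 - <<'E'
from h import *
P=see('wrist','w2.png')
o=ctrl.get_obs(); print(o['tool_pos'],yaw_of(R.from_rotvec(o['tool_rot']).as_matrix()))
E
```

```text
Fegg (1042, 433.3, 67.1, 10.1, 63.6, -7.6, np.float64(109.2))
Fball (428, 441.7, -189.6, 10.0, 30.4, 2.5, np.float64(89.1))
Fcone (1188, 438.0, -80.0, 10.0, 64.6, 1.1, np.float64(129.2))
Fbrick (864, 428.6, 205.6, 10.0, 64.2, 2.8, np.float64(74.3))
Sball (643, 652.2, 70.5, 11.1, 59.6, -9.4, np.float64(101.1))
[0.48097727 0.07589273 0.26838294] 179.8386027498046
```

View pics/w2.png

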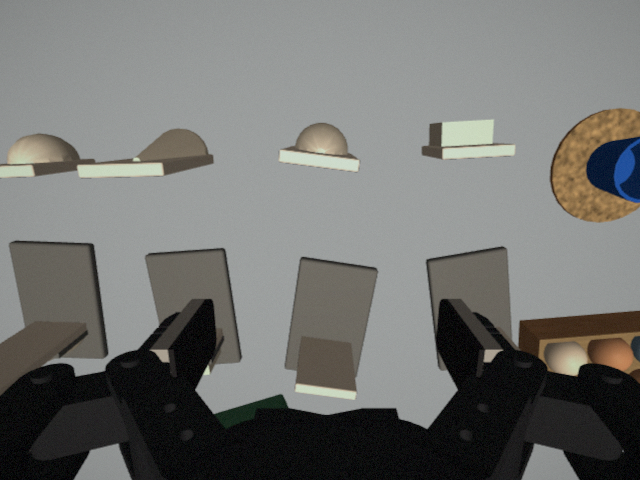

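The wrist view shows the fronts along the row at y≈160 px (ball, cone, egg at (320,158), brick at (468,150)) and the stand feet below, with good top-edge fits. I'll grasp the egg front.

```bash
python3 - <<'E'
from h import *
plan([((428,68.8,150),172.4,85,.9),((428,68.8,70),None,85,.7,1),(None,None,50,1,5),((428,68.8,190),None,50,.7,1)])
E
```

```text
turn x2: ['0,0,0,0,0,0.65,85', '0,0,0,0,0,0.65,85']
move x3: 0.29,-0.08,0.66,0,0,0,85 last 0.28,-0.07,0.65,0,0,0,85
move x2: 0.0,-0.0,0.67,0,0,0,85 last 0.0,-0.0,0.66,0,0,0,85
hold x1: 0,0,0,0,0,0,85
hold x5: 0,0,0,0,0,0,50
move x3: 0.0,0.0,-0.67,0,0,0,50 last 0.0,0.0,-0.66,0,0,0,50
hold x1: 0,0,0,0,0,0,50
rows 17
```

Request:
jog_arm(commands=[0,0,0,0,0,0.65,85,0,0,0,0,0,0.65,85,0.29,-0.08,0.66,0,0,0,85,0.29,-0.08,0.66,0,0,0,85,0.28,-0.07,0.65,0,0,0,85,0,0,0,0,0,0,85,0,0,0.5,0,0,0,85,0,0,0.5,0,0,0,85,0,0,0.33,0,0,0,85,0,0,0,0,0,0,85,0,0,0,0,0,0,50,0,0,0,0,0,0,50,0,0,0,0,0,0,50,0,0,0,0,0,0,50,0,0,0,0,0,0,50,0,0,-0.67,0,0,0,50,0,0,-0.67,0,0,0,50,0,0,-0.66,0,0,0,50,0,0,0,0,0,0,50], newtons=40)

```text
t: 11.35
tool_pos: [0.4303, 0.07, 0.1948]
tool_rot: [0.203, 3.127, 0.001]
contact_force: [0.2, 0.1, -1.9]
opening: 0.0633
grip_force: 45.5
```

```bash
python3 - <<'E'
from h import *
o=ctrl.get_obs(); print(o['tool_pos'],yaw_of(R.from_rotvec(o['tool_rot']).as_matrix()),o['opening'],o['contact_force'])
plan([((595,241,190),189.8,50,.8)])
E
```

```text
[0.43031076 0.0699522  0.19475748] 172.56263448044055 0.06326055781943994 [ 0.16973843  0.14527219 -1.93484671]
turn x4: ['0,0,0,0,0,-0.75,50', '0,0,0,0,0,-0.76,50']
move x4: -0.8,0.59,0.02,0,0,0,50 last -0.79,0.57,0.02,0,0,0,50
rows 8
```

Request:
jog_arm(commands=[0,0,0,0,0,-0.75,50,0,0,0,0,0,-0.75,50,0,0,0,0,0,-0.75,50,0,0,0,0,0,-0.76,50,-0.8,0.59,0,0,0,0,50,-0.8,0.59,0,0,0,0,50,-0.8,0.59,0,0,0,0,50,-0.79,0.57,0,0,0,0,50,0,0,0,0,0,0,50,0,0,0,0,0,0,50])

```text
t: 12.6
tool_pos: [0.5915, 0.2405, 0.1881]
tool_rot: [0.269, -3.126, 0.002]
contact_force: [-0.3, -1.0, -1.8]
opening: 0.0632
grip_force: 45.6
```

```bash
cat >> h.py <<'E'
def pose():
    o=ctrl.get_obs(); print('pose',(o['tool_pos']*1000).round(1),round(yaw_of(R.from_rotvec(o['tool_rot']).as_matrix())%360,2),'F',o['contact_force'].round(1),'open',round(o['opening']*1000,1))
    return o
def held(P,zr,c):
    q=P[(abs(P[:,0]-c[0])<.05)&(abs(P[:,1]-c[1])<.06)&(P[:,2]>zr[0])&(P[:,2]<zr[1])]; return q
E
python3 - <<'E'
from h import *
o=pose(); P=see('wrist','w3.png')
c=o['tool_pos']
for z0 in range(20,240,10):
    q=held(P,(z0/1000,z0/1000+.01),c); print(z0,len(q),(q.min(0)*1000).round() if len(q) else '',(q.max(0)*1000).round() if len(q) else '')
E
```

```text
pose [591.5 240.5 188.1] 189.82 F [-0.3 -1.  -1.8] open 63.2
Sball (1475, 652.2, 71.1, 11.3, 60.6, -9.1, np.float64(101.1))
20 0  
30 0  
40 0  
50 0  
60 0  
70 0  
80 0  
90 0  
100 0  
110 18 [584. 206. 116.] [596. 268. 120.]
120 69 [566. 206. 120.] [596. 268. 130.]
130 117 [564. 206. 130.] [596. 269. 140.]
140 532 [563. 206. 140.] [596. 269. 150.]
150 798 [564. 206. 150.] [596. 269. 160.]
160 1614 [565. 207. 160.] [596. 269. 170.]
170 2085 [568. 207. 170.] [596. 269. 180.]
180 2748 [571. 207. 180.] [596. 269. 190.]
190 3348 [575. 196. 190.] [596. 274. 200.]
200 3164 [575. 193. 200.] [596. 283. 210.]
210 3999 [575. 193. 210.] [610. 282. 220.]
220 8043 [575. 193. 220.] [610. 283. 230.]
230 2275 [571. 181. 230.] [599. 298. 240.]
```

View pics/w3.png

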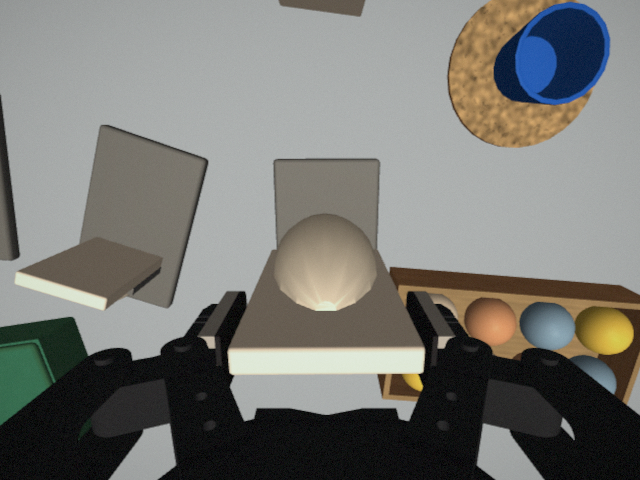

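```bash
python3 - <<'E'
from h import *
o=pose(); d=snap('wrist'); P=cloud(d)
q=held(P,(.214,.230),o['tool_pos']); m=q[(q[:,0]>.57)]
h,e=np.histogram(m[:,2],bins=16,range=(.214,.230)); print(h)
zt=np.median(m[m[:,2]>.217][:,2]);print('top',zt)
c=o['tool_pos']; 
for tol in (.002,.003): print(plate(P,c[0]-.03,c[0]+.04,c[1]-.034,c[1]+.034,e[h.argmax()]+.0005,tol))
# foot of egg stand
q=P[(abs(P[:,2]-.012)<.003)&(P[:,0]>.5)&(P[:,0]<.66)&(P[:,1]>.17)&(P[:,1]<.32)]
n=np.array([np.cos(np.radians(9.8)),np.sin(np.radians(9.8))]); t=np.array([-n[1],n[0]])
u=q[:,:2]@n; v=q[:,:2]@t; print('foot u',u.min(),u.max(),'v',np.percentile(v,[.3,1,99,99.7]), 'seat v', np.array([.6364,.248])@t,'u',np.array([.6364,.248])@n,'tool v',c[:2]@t,'u',c[:2]@n)
E
```

```text
pose [591.5 240.2 189. ] 189.79 F [ 0.3  0.5 -0.8] open 63.1
[ 388  396  367  423  428  425  448  431  507  557 1684 3238  970  171
  153  176]
top 0.22496608266197743
(6040, 592.1, 241.3, 22.7, 70.2, 9.7, np.float64(225.3))
(6564, 592.0, 241.3, 22.8, 70.2, 9.7, np.float64(225.3))
foot u 0.5750399449876313 0.6811472374511316 v [0.08998955 0.09058388 0.17868889 0.19806896] seat v 0.1360598335546424 u 0.6693255423880691 tool v 0.1359953144206882 u 0.6237487574841138
```

```bash
python3 - <<'E'
from h import *
plan([((616.5,243.8,189),None,50,.3),((616.5,243.8,89.5),None,50,.6)])
E
```

```text
move x2: -0.21,-0.0,0.01,0,0,0,50 last -0.21,-0.01,0.0,0,0,0,50
move x3: -0.0,0.0,0.55,0,0,0,50 last -0.0,0.0,0.56,0,0,0,50
rows 5
```

Request:
jog_arm(commands=[-0.21,0,0,0,0,0,50,-0.21,0,0,0,0,0,50,0,0,0.55,0,0,0,50,0,0,0.55,0,0,0,50,0,0,0.56,0,0,0,50,0,0,0,0,0,0,50,0,0,0,0,0,0,50])

```text
t: 13.58
tool_pos: [0.6186, 0.2454, 0.0925]
tool_rot: [-0.268, 3.128, 0.001]
contact_force: [0.1, -0.1, -1.4]
opening: 0.0631
grip_force: 45.7
```

```bash
cat >> h.py <<'E'
def strip(P,c,yaw,w,zt,tol=.004,ur=(-25,40)):
    """points at height zt in stand axes (n,t) about c (mm); per u-bin: v range"""
    a=np.radians(yaw); n=np.array([np.cos(a),np.sin(a)]); t=np.array([-n[1],n[0]])
    q=P[(abs(P[:,2]-zt)<tol)]; d=q[:,:2]*1000-np.array(c); u=d@n; v=d@t
    for u0 in range(ur[0],ur[1],3):
        m=(u>=u0)&(u<u0+3)&(abs(v)<w)
        if m.sum()>20: print(u0,m.sum(),np.percentile(v[m],[1,99]).round(1),'mid',np.percentile(v[m],[1,99]).mean().round(1),'z',(np.median(q[m][:,2])*1000).round(1))
E
python3 - <<'E'
from h import *
o=pose(); d=snap('wrist','w4.png'); P=cloud(d)
strip(P,o['tool_pos'][:2]*1000,9.8,36,.123,.006)
E
```

```text
pose [618.6 245.4  92.5] 189.79 F [ 0.1 -0.1 -1.4] open 63.1
-13 262 [-35.9  35.9] mid 0.0 z 123.5
-10 364 [-35.8  35.9] mid 0.0 z 123.1
-7 165 [-34.  30.] mid -2.0 z 123.6
-4 3908 [-33.6  29.6] mid -2.0 z 123.8
-1 884 [-33.2  29.6] mid -1.8 z 128.6
2 793 [-33.2  29.3] mid -1.9 z 128.6
5 733 [-33.5  29.5] mid -2.0 z 128.6
8 60 [-33.9  29.9] mid -2.0 z 127.7
11 25 [-33.9  29.9] mid -2.0 z 125.2
17 2047 [-30.8  27.1] mid -1.9 z 120.3
20 1186 [-30.6  27. ] mid -1.8 z 121.4
23 1178 [-30.8  27.3] mid -1.8 z 121.3
26 451 [-30.8  27.2] mid -1.8 z 121.1
```

View pics/w4.png

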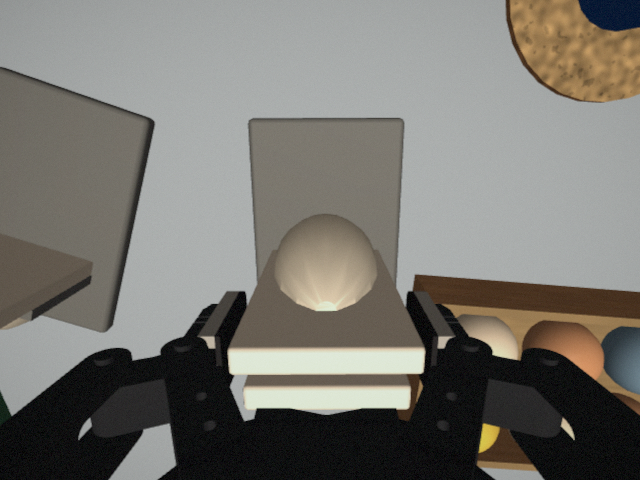

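The held egg front (top edge at row 358) and the stand's back plate (row 395) share the same mid-column and are parallel: −1.9 and −1.85 mm in the same frame. I'll lower it and push into contact.

Request:
jog_arm(commands=[0,0,0.05,0,0,0,50,0,0,0.05,0,0,0,50,0,0,0,0,0,0,50,-0.05,0,0,0,0,0,50,-0.05,0,0,0,0,0,50,-0.03,0,0,0,0,0,50,0,0,0,0,0,0,50])

```text
t: 14.5
tool_pos: [0.6255, 0.2466, 0.085]
tool_rot: [-0.269, 3.13, 0.0]
contact_force: [0.4, -0.1, -1.2]
opening: 0.0632
grip_force: 45.8
```

```bash
python3 - <<'E'
from h import *
o=pose(); d=snap('wrist','w5.png'); P=cloud(d)
strip(P,o['tool_pos'][:2]*1000,9.8,34,.1215,.004)
E
```

```text
pose [625.5 246.6  85. ] 189.81 F [ 0.4 -0.1 -1.2] open 63.2
-13 94 [-33.9  33.9] mid -0.0 z 121.7
-10 219 [-33.9  33.9] mid -0.0 z 121.8
-7 127 [-33.9  30. ] mid -2.0 z 122.2
-4 1827 [-33.7  29.8] mid -1.9 z 120.2
-1 1763 [-33.6  29.8] mid -1.9 z 121.5
2 1681 [-33.7  29.8] mid -1.9 z 121.5
5 1284 [-33.6  29.8] mid -1.9 z 121.4
8 524 [-33.7  29.8] mid -1.9 z 119.6
11 2177 [-31.1  27.6] mid -1.8 z 120.9
14 1379 [-30.7  27.2] mid -1.7 z 121.4
17 1289 [-30.8  27.1] mid -1.9 z 121.3
20 198 [-30.6  27. ] mid -1.8 z 120.9
```

Request:
jog_arm(commands=[-0.02,0,0,0,0,0,50,-0.02,0,0,0,0,0,50,-0.02,0,0,0,0,0,50,0,0,0,0,0,0,50])

```text
t: 15.05
tool_pos: [0.6284, 0.2471, 0.085]
tool_rot: [0.269, -3.129, 0.0]
contact_force: [-3.9, -0.4, 1.9]
opening: 0.0634
grip_force: 46.0
```

Request:
jog_arm(commands=[-0.01,0,0,0,0,0,50,0,0,0,0,0,0,50,0,0,0,0,0,0,72,0,0,0,0,0,0,85,0,0,0,0,0,0,85,0,0,-0.4,0,0,0,85,0,0,-0.7,0,0,0,85,0,0,-0.7,0,0,0,85,0,0,-0.7,0,0,0,85,0.4,0,-0.3,0,0,0,85,0.4,0,-0.3,0,0,0,85,0,0,0,0,0,0,85])

```text
t: 16.55
tool_pos: [0.5824, 0.2394, 0.2735]
tool_rot: [-0.269, 3.125, 0.001]
contact_force: [-0.1, 1.0, 0.0]
opening: 0.0849
grip_force: 0.0
```

```bash
python3 - <<'E'
from h import *
o=pose(); d=snap('wrist','w6.png'); P=cloud(d)
strip(P,(628.4,247.1),9.8,40,.1215,.003)
plan([((445,202,270),182.8,85,.9),((422.8,206.9,70),None,85,.7)])
E
```

```text
pose [582.4 239.4 273.5] 189.83 F [-0.1  1.   0. ] open 84.9
-4 142 [-33.8  27.6] mid -3.1 z 120.3
-1 260 [-34.1  28.8] mid -2.7 z 121.4
2 253 [-33.8  28.4] mid -2.7 z 121.4
5 239 [-33.5  28.2] mid -2.7 z 121.3
8 245 [-31.1  26.9] mid -2.1 z 121.2
11 225 [-31.1  27.2] mid -2.0 z 121.3
14 224 [-30.9  27.4] mid -1.7 z 121.2
17 75 [-30.6  26. ] mid -2.3 z 121.1
turn x2: ['0,0,0,0,0,0.61,85', '0,0,0,0,0,0.61,85']
move x3: 0.77,-0.17,0.01,0,0,0,85 last 0.78,-0.17,0.01,0,0,0,85
move x5: 0.07,0.02,0.67,0,0,0,85 last 0.09,0.02,0.65,0,0,0,85
rows 10
```

Request:
jog_arm(commands=[0,0,0,0,0,0.61,85,0,0,0,0,0,0.61,85,0.77,-0.17,0,0,0,0,85,0.77,-0.17,0,0,0,0,85,0.78,-0.17,0,0,0,0,85,0.34,0.1,0,0,0,0,85,0,0,0.65,0,0,0,85,0,0,0.65,0,0,0,85,0,0,0.65,0,0,0,85,0,0,0,0,0,0,85])

```text
t: 17.85
tool_pos: [0.4213, 0.2057, 0.1493]
tool_rot: [0.077, -3.132, 0.004]
contact_force: [-0.1, 0.4, -0.5]
opening: 0.0849
grip_force: 0.0
```

```bash
python3 - <<'E'
from h import *
o=pose()
plan([((424.6,207.3,39),182.8,85,.6,1),(None,None,50,1,5),((424.6,207.3,180),None,50,.7,1)])
E
```

```text
pose [421.3 205.7 149.3] 182.81 F [-0.1  0.4 -0.5] open 84.9
turn x1: ['0,0,0,0,0,0.0,85', '0,0,0,0,0,0.0,85']
move x4: -0.01,0.01,0.46,0,0,0,85 last -0.03,-0.01,0.46,0,0,0,85
hold x1: 0,0,0,0,0,0,85
hold x5: 0,0,0,0,0,0,50
move x4: -0.0,0.0,-0.59,0,0,0,50 last -0.0,0.0,-0.58,0,0,0,50
hold x1: 0,0,0,0,0,0,50
rows 16
```

Request:
jog_arm(commands=[-0.06,0.02,0.46,0,0,0,85,0,0,0.46,0,0,0,85,0,0,0.46,0,0,0,85,0,0,0.46,0,0,0,85,0,0,0,0,0,0,85,0,0,0,0,0,0,85,0,0,0,0,0,0,50,0,0,0,0,0,0,50,0,0,0,0,0,0,50,0,0,0,0,0,0,50,0,0,0,0,0,0,50,0,0,-0.59,0,0,0,50,0,0,-0.59,0,0,0,50,0,0,-0.59,0,0,0,50,0,0,-0.58,0,0,0,50,0,0,0,0,0,0,50,0,0,0,0,0,0,50])

```text
t: 19.98
tool_pos: [0.4265, 0.2078, 0.183]
tool_rot: [0.077, -3.139, 0.001]
contact_force: [-0.5, 0.5, -2.8]
opening: 0.0632
grip_force: 45.1
```

```bash
python3 - <<'E'
from h import *
o=pose()
plan([((500,207,185),None,50,.8),((585,-79,185),183.5,50,.8)])
E
```

```text
pose [426.5 207.8 183. ] 182.82 F [-0.5  0.5 -2.8] open 63.2
move x2: -0.61,-0.04,-0.02,0,0,0,50 last -0.61,-0.03,-0.02,0,0,0,50
turn x1: ['0,0,0,0,0,-0.12,50', '0,0,0,0,0,-0.12,50']
move x7: -0.16,-0.69,-0.0,0,0,0,50 last -0.16,-0.7,-0.0,0,0,0,50
rows 10
```

Request:
jog_arm(commands=[-0.61,-0.03,0,0,0,0,50,-0.61,-0.03,0,0,0,0,50,0,0,0,0,0,-0.12,50,-0.16,-0.69,0,0,0,0,50,-0.16,-0.69,0,0,0,0,50,-0.16,-0.69,0,0,0,0,50,-0.16,-0.69,0,0,0,0,50,-0.16,-0.69,0,0,0,0,50,-0.16,-0.69,0,0,0,0,50,-0.16,-0.7,0,0,0,0,50,0,0,0,0,0,0,50,0,0,0,0,0,0,50])

```text
t: 21.48
tool_pos: [0.5842, -0.0769, 0.183]
tool_rot: [0.096, -3.137, -0.002]
contact_force: [-0.0, 0.2, -0.8]
opening: 0.0632
grip_force: 45.2
```

```bash
python3 - <<'E'
from h import *
o=pose(); P=see('wrist','w7.png')
strip(P,o['tool_pos'][:2]*1000,3.5,60,.012,.002,(-60,60))
E
```

```text
pose [584.2 -76.9 183. ] 183.51 F [-0.   0.2 -0.8] open 63.2
Sball (573, 652.1, 70.2, 10.7, 60.3, -8.1, np.float64(101.1))
Scone (1503, 627.8, -232.5, 11.2, 44.0, -2.0, np.float64(141.0))
-45 318 [-50.6  34.3] mid -8.2 z 11.0
-42 407 [-50.8  35.1] mid -7.9 z 11.4
-39 361 [-51.   34.8] mid -8.1 z 11.5
-36 345 [-51.   35.3] mid -7.9 z 11.3
-33 406 [-51.4  35.4] mid -8.0 z 11.4
-30 324 [-51.4  34.7] mid -8.4 z 11.4
-27 393 [-51.4  34.9] mid -8.2 z 11.4
-24 369 [-50.8  34.3] mid -8.3 z 11.5
-21 347 [-51.4  34.9] mid -8.2 z 11.4
-18 384 [-50.9  35. ] mid -7.9 z 11.5
-15 326 [-51.   35.7] mid -7.7 z 11.4
-12 391 [-51.3  35.1] mid -8.1 z 11.4
-9 317 [-50.6  35.3] mid -7.7 z 11.4
-6 372 [-50.7  35.3] mid -7.7 z 11.4
-3 149 [-51.3  34.2] mid -8.6 z 11.1
0 31 [-51.9 -44. ] mid -47.9 z 11.5
3 21 [-51.8 -45.7] mid -48.8 z 11.3
```

Request:
jog_arm(commands=[-0.23,-0.1,0,0,0,-0.09,50,-0.23,0,0,0,0,0,50,0,0,0.69,0,0,0,50,0,0,0.69,0,0,0,50,0,0,0.69,0,0,0,50,0,0,0,0,0,0,50,0,0,0,0,0,0,50])

```text
t: 22.4
tool_pos: [0.6141, -0.0816, 0.0605]
tool_rot: [-0.111, 3.139, 0.0]
contact_force: [-0.7, 0.8, -1.9]
opening: 0.0632
grip_force: 48.5
```

```bash
cat >> h.py <<'E'
def pair(yaw,ztop,w=36):
    """stand axes about the tool: the tops of held/seated front and of the back plate"""
    o=pose(); d=snap('wrist'); P=cloud(d); strip(P,o['tool_pos'][:2]*1000,yaw,w,ztop,.006,(-13,32))
    c=o['tool_pos']; a=np.radians(yaw); n=np.array([np.cos(a),np.sin(a)]); t=np.array([-n[1],n[0]])
    # yaw of back plate from lower edge (rear top edge)
    q=P[(abs(P[:,2]-ztop)<.004)]; r=(q[:,:2]-c[:2])*1000; u=r@n; v=r@t
    m=(u>14)&(u<40)&(abs(v)<36)
    if m.sum()>50: print('back rect',cv2.minAreaRect(np.c_[u[m],v[m]].astype(np.float32)))
E
python3 - <<'E'
from h import *
pair(4.0,.088)
E
```

```text
pose [614.1 -81.6  60.5] 184.05 F [-0.7  0.8 -1.9] open 63.2
-13 113 [-35.9  35.7] mid -0.1 z 89.5
-10 466 [-35.8  35.8] mid 0.0 z 88.2
-7 3005 [-33.4  29.8] mid -1.8 z 87.9
-4 1626 [-33.2  29.6] mid -1.8 z 91.4
-1 1529 [-33.3  29.6] mid -1.8 z 91.3
2 1164 [-33.5  29.7] mid -1.9 z 91.2
5 88 [-33.6  29.9] mid -1.8 z 91.1
8 121 [-33.6  30. ] mid -1.8 z 88.9
11 54 [-33.7  30.1] mid -1.8 z 87.7
17 800 [-29.2  27.2] mid -1.0 z 84.4
20 1619 [-30.3  28.2] mid -1.1 z 86.0
23 1144 [-30.  28.] mid -1.0 z 86.4
26 1010 [-29.9  27.8] mid -1.0 z 86.3
29 179 [-30.5  27.7] mid -1.4 z 85.7
back rect ((24.449872970581055, -1.1848793029785156), (11.951885223388672, 59.96504211425781), 0.014017063193023205)
```

Request:
jog_arm(commands=[0,0.01,0.04,0,0,0,50,0,0,0.03,0,0,0,50,0,0,0,0,0,0,50,-0.05,0,0,0,0,0,50,-0.05,0,0,0,0,0,50,-0.05,0,0,0,0,0,50,-0.02,0,0,0,0,0,50,-0.02,0,0,0,0,0,50,0,0,0,0,0,0,50])

```text
t: 23.58
tool_pos: [0.6247, -0.0805, 0.0561]
tool_rot: [0.11, -3.14, -0.0]
contact_force: [-0.3, 0.3, -2.4]
opening: 0.0629
grip_force: 48.5
```

```bash
python3 - <<'E'
from h import *
pair(4.0,.086)
E
```

```text
pose [624.7 -80.5  56.1] 184.02 F [-0.3  0.3 -2.4] open 62.9
-13 110 [-35.5  35.8] mid 0.2 z 87.0
-10 500 [-35.8  35.8] mid -0.0 z 86.2
-7 2461 [-33.4  29.8] mid -1.8 z 84.6
-4 1631 [-33.4  29.7] mid -1.8 z 86.9
-1 1585 [-33.4  29.8] mid -1.8 z 86.9
2 1202 [-33.4  29.8] mid -1.8 z 86.8
5 125 [-33.7  30. ] mid -1.8 z 87.8
8 2689 [-33.4  29.7] mid -1.8 z 84.7
11 1377 [-33.5  29.7] mid -1.9 z 86.3
14 1269 [-30.4  27.6] mid -1.4 z 86.4
17 648 [-30.1  27.4] mid -1.3 z 86.1
back rect ((16.873376846313477, -1.4815940856933594), (5.749109268188477, 60.13315200805664), 0.06665673106908798)
```

Request:
jog_arm(commands=[-0.02,0,0,0,0,0,50,-0.02,0,0,0,0,0,50,-0.02,0,0,0,0,0,50,0,0,0,0,0,0,50])

```text
t: 24.12
tool_pos: [0.6284, -0.0803, 0.0561]
tool_rot: [-0.11, 3.14, -0.0]
contact_force: [0.4, -0.2, -1.3]
opening: 0.0632
grip_force: 48.5
```

Request:
jog_arm(commands=[-0.01,0,0,0,0,0,50,-0.01,0,0,0,0,0,50,-0.01,0,0,0,0,0,50,0,0,0,0,0,0,50])

```text
t: 24.62
tool_pos: [0.6288, -0.0802, 0.056]
tool_rot: [0.11, -3.136, -0.0]
contact_force: [-6.5, 0.2, 3.9]
opening: 0.063
grip_force: 49.0
```

Request:
jog_arm(commands=[0,0,0,0,0,0,72,0,0,0,0,0,0,85,0,0,0,0,0,0,85,0,0,-0.4,0,0,0,85,0,0,-0.8,0,0,0,85,0,0,-0.8,0,0,0,85,0.7,0,-0.8,0,0,0,85,0.7,0,-0.6,0,0,0,85,0.7,0,0,0,0,0,85,0,0,0,0,0,0,85])

```text
t: 25.88
tool_pos: [0.5038, -0.0889, 0.2599]
tool_rot: [-0.109, 3.138, -0.001]
contact_force: [0.7, -0.0, -0.5]
opening: 0.085
grip_force: 0.0
```

```bash
python3 - <<'E'
from h import *
o=pose(); P=see()
strip(P,(628.8,-80.2),4,40,.0865,.003,(-10,25))
plan([((434.3,-78.2,200),181.1,85,.7),((434.3,-78.2,95),None,85,.6,2),(None,None,50,1,5),((434.3,-78.2,195),None,50,.7,1)])
E
```

```text
pose [503.8 -88.9 259.9] 183.98 F [ 0.7 -0.  -0.5] open 85.0
Fball (1031, 442.5, -207.0, 10.0, 64.1, 1.9, np.float64(89.2))
Fcone (1323, 438.3, -80.2, 10.0, 63.9, 1.1, np.float64(129.3))
Sbrick (1266, 633.2, -81.8, 20.4, 63.1, 4.5, np.float64(86.3))
Scone (187, 626.5, -263.4, 10.5, 14.7, 0.2, np.float64(141.0))
-7 161 [-33.1  28.8] mid -2.1 z 85.5
-4 191 [-33.1  29.3] mid -1.9 z 86.4
-1 186 [-32.3  28.7] mid -1.8 z 86.3
2 156 [-33.4  29. ] mid -2.2 z 86.3
5 207 [-30.7  27.6] mid -1.5 z 86.3
8 172 [-31.6  27.1] mid -2.3 z 86.4
11 160 [-30.7  27.8] mid -1.4 z 86.4
turn x1: ['0,0,0,0,0,0.5,85', '0,0,0,0,0,0.5,85']
move x2: 0.59,0.1,0.5,0,0,0,85 last 0.58,0.1,0.49,0,0,0,85
move x3: 0.0,-0.0,0.58,0,0,0,85 last 0.0,-0.0,0.59,0,0,0,85
hold x2: 0,0,0,0,0,0,85
hold x5: 0,0,0,0,0,0,50
move x3: 0.0,0.0,-0.56,0,0,0,50 last 0.0,0.0,-0.55,0,0,0,50
hold x1: 0,0,0,0,0,0,50
rows 17
```

Request:
jog_arm(commands=[0,0,0,0,0,0.5,85,0.59,0.1,0.5,0,0,0,85,0.58,0.1,0.49,0,0,0,85,0,0,0.58,0,0,0,85,0,0,0.58,0,0,0,85,0,0,0.59,0,0,0,85,0,0,0,0,0,0,85,0,0,0,0,0,0,85,0,0,0,0,0,0,50,0,0,0,0,0,0,50,0,0,0,0,0,0,50,0,0,0,0,0,0,50,0,0,0,0,0,0,50,0,0,-0.7,0,0,0,50,0,0,-0.7,0,0,0,50,0,0,-0.7,0,0,0,50,0,0,0,0,0,0,50,0,0,0,0,0,0,50])

```text
t: 28.18
tool_pos: [0.4342, -0.0782, 0.2196]
tool_rot: [0.032, -3.14, -0.001]
contact_force: [-0.5, -0.6, -2.2]
opening: 0.0633
grip_force: 45.0
```

```bash
python3 - <<'E'
from h import *
o=pose(); x,y,z=o['tool_pos']*1000
plan([((540,y,z),None,50,.8),((575,-238,z),177,50,.8)])
E
```

```text
pose [434.2 -78.2 219.6] 181.16 F [-0.5 -0.6 -2.2] open 63.3
move x3: -0.59,-0.01,-0.0,0,0,0,50 last -0.58,-0.02,-0.0,0,0,0,50
turn x1: ['0,0,0,0,0,0.73,50', '0,0,0,0,0,0.73,50']
move x4: -0.18,-0.66,-0.0,0,0,0,50 last -0.18,-0.65,-0.0,0,0,0,50
rows 8
```

Request:
jog_arm(commands=[-0.59,-0.01,0,0,0,0,50,-0.59,-0.01,0,0,0,0,50,-0.58,-0.02,0,0,0,0,50,0,0,0,0,0,0.73,50,-0.18,-0.66,0,0,0,0,50,-0.18,-0.66,0,0,0,0,50,-0.18,-0.66,0,0,0,0,50,-0.18,-0.65,0,0,0,0,50,0,0,0,0,0,0,50,0,0,0,0,0,0,50])

```text
t: 29.42
tool_pos: [0.5743, -0.2377, 0.2184]
tool_rot: [-0.083, -3.137, -0.004]
contact_force: [-0.2, 0.1, -2.1]
opening: 0.0631
grip_force: 45.2
```

```bash
cat >> h.py <<'E'
def foot(yaw):
    """foot of the stand: mid v per u-bin, about the tool, and its front edge"""
    o=pose(); P=cloud(snap('wrist')); c=o['tool_pos']*1000; a=np.radians(yaw); n=np.array([np.cos(a),np.sin(a)]); t=np.array([-n[1],n[0]])
    q=P[abs(P[:,2]-.0115)<.0025]; r=q[:,:2]*1000-c[:2]; u=r@n; v=r@t; m=abs(v)<65
    L=[]
    for u0 in range(-75,15,3):
        k=m&(u>=u0)&(u<u0+3)
        if k.sum()>50:
            e=np.percentile(v[k],[1,99])
            if abs(e[1]-e[0]-87)<4: L.append((u0+1.5,e.mean()))
    L=np.array(L); f=np.polyfit(L[:,0],L[:,1],1); print('foot u',L[0,0],L[-1,0],'mid',np.median(L[:,1]).round(2),'true yaw',round(yaw+np.degrees(f[0]),2))
E
python3 - <<'E'
from h import *
foot(-3)
E
```

```text
pose [ 574.3 -237.7  218.4] 176.96 F [-0.2  0.1 -2.1] open 63.1
foot u -43.5 7.5 mid -1.43 true yaw -2.79
```

Request:
jog_arm(commands=[-0.23,0.01,0,0,0,0,50,-0.23,0,0,0,0,0,50,0,0,0.6,0,0,0,50,0,0,0.6,0,0,0,50,0,0,0.58,0,0,0,50,0,0,0,0,0,0,50,0,0,0,0,0,0,50,0,0,0,0,0,0,50])

```text
t: 30.48
tool_pos: [0.6038, -0.2397, 0.1157]
tool_rot: [0.083, 3.138, -0.002]
contact_force: [0.2, -0.3, -1.2]
opening: 0.0631
grip_force: 46.1
```

```bash
python3 - <<'E'
from h import *
pair(-3.0,.143)
E
```

```text
pose [ 603.8 -239.7  115.7] 176.99 F [ 0.2 -0.3 -1.2] open 63.1
-13 52 [-35.7  35.7] mid -0.0 z 143.2
-10 515 [-35.8  35.9] mid 0.1 z 143.5
-7 157 [-33.5  30.3] mid -1.6 z 143.4
-4 4031 [-33.1  29.8] mid -1.6 z 144.8
-1 1216 [-32.7  29.7] mid -1.5 z 148.4
2 1165 [-32.8  29.6] mid -1.6 z 148.4
5 683 [-33.2  29.9] mid -1.6 z 148.3
8 60 [-33.5  30.1] mid -1.7 z 147.0
11 47 [-33.7  30.3] mid -1.7 z 144.6
17 1346 [-28.8  28.4] mid -0.2 z 139.6
20 1277 [-29.4  28.9] mid -0.3 z 141.3
23 1137 [-29.3  28.8] mid -0.3 z 141.3
26 901 [-29.5  28.5] mid -0.5 z 141.2
29 26 [-27.2  24.1] mid -1.5 z 140.4
back rect ((23.86319923400879, -0.1898822784423828), (11.420453071594238, 59.949607849121094), 0.4592364728450775)
```

Request:
jog_arm(commands=[0,0.02,0.06,0,0,-0.04,50,0,0,0.05,0,0,0,50,0,0,0,0,0,0,50,-0.05,0,0,0,0,0,50,-0.05,0,0,0,0,0,50,-0.03,0,0,0,0,0,50,-0.02,0,0,0,0,0,50,-0.02,0,0,0,0,0,50,0,0,0,0,0,0,50])

```text
t: 31.65
tool_pos: [0.6125, -0.2387, 0.1082]
tool_rot: [-0.076, -3.138, -0.0]
contact_force: [-3.5, 0.5, 6.2]
opening: 0.0631
grip_force: 47.1
```

```bash
python3 - <<'E'
from h import *
pair(-2.8,.142)
E
```

```text
pose [ 612.5 -238.7  108.2] 177.22 F [-3.5  0.5  6.2] open 63.1
-13 27 [-35.8  35.4] mid -0.2 z 143.1
-10 621 [-35.8  35.9] mid 0.0 z 142.3
-7 177 [-33.7  30.2] mid -1.7 z 142.5
-4 2632 [-33.3  30. ] mid -1.7 z 140.0
-1 1613 [-33.4  29.9] mid -1.7 z 141.4
2 1555 [-33.4  30. ] mid -1.7 z 141.3
5 966 [-33.5  30. ] mid -1.7 z 140.9
8 1449 [-33.4  30. ] mid -1.7 z 139.1
11 1843 [-33.3  29.8] mid -1.7 z 141.1
14 1342 [-30.8  27.3] mid -1.7 z 141.3
17 1165 [-30.9  27.1] mid -1.9 z 141.3
20 97 [-30.5  25.7] mid -2.4 z 140.7
back rect ((17.71072006225586, -1.7166290283203125), (7.522950172424316, 60.11820602416992), 0.14898668229579926)
```

Request:
jog_arm(commands=[0,0,-0.01,0,0,0,50,-0.02,0,0,0,0,0,50,-0.02,0,0,0,0,0,50,-0.01,0,0,0,0,0,50,-0.01,0,0,0,0,0,50,0,0,0,0,0,0,50])

```text
t: 32.45
tool_pos: [0.6155, -0.2388, 0.1081]
tool_rot: [-0.076, -3.137, -0.0]
contact_force: [-7.2, 1.4, 5.9]
opening: 0.0633
grip_force: 47.2
```

Request:
jog_arm(commands=[-0.01,0,0,0,0,0,50,0,0,0,0,0,0,50,0,0,0,0,0,0,72,0,0,0,0,0,0,85,0,0,0,0,0,0,85,0,0,-0.4,0,0,0,85,0,0,-0.8,0,0,0,85,0,0,-0.8,0,0,0,85,0.6,0,-0.7,0,0,0,85,0.7,0,0,0,0,0,85,0.7,0,0,0,0,0,85,0,0,0,0,0,0,85,0,0,0,0,0,0,85])

```text
t: 34.08
tool_pos: [0.4979, -0.2331, 0.2702]
tool_rot: [0.077, 3.14, -0.001]
contact_force: [-0.8, -0.3, 0.2]
opening: 0.0851
grip_force: 0.0
```

```bash
python3 - <<'E'
from h import *
o=pose(); P=see()
strip(P,(615.5,-238.8),-2.8,40,.1415,.003,(-10,25))
plan([((438.5,-205,170),182,85,.7,1),((438.5,-205,54),None,85,.6,2),(None,None,50,1,5),((438.5,-205,160),None,50,.6,2)])
E
```

```text
pose [ 497.9 -233.1  270.2] 177.2 F [-0.8 -0.3  0.2] open 85.1
Fball (930, 442.6, -207.4, 10.0, 63.8, 1.9, np.float64(89.2))
Sball (184, 649.0, 48.8, 10.8, 17.7, -10.1, np.float64(101.2))
Sbrick (285, 631.8, -61.1, 20.4, 21.3, 3.5, np.float64(86.3))
Scone (1796, 618.9, -241.0, 29.3, 64.0, -2.9, np.float64(141.1))
-10 292 [-33.1  29.6] mid -1.8 z 141.2
-7 246 [-33.   29.4] mid -1.8 z 141.4
-4 227 [-32.9  29. ] mid -1.9 z 141.3
5 110 [-29.4  25.9] mid -1.7 z 140.2
8 263 [-31.3  27.6] mid -1.8 z 141.1
11 223 [-31.   27.5] mid -1.8 z 141.3
14 207 [-31.1  26.9] mid -2.1 z 141.2
17 35 [-29.3  25.8] mid -1.7 z 140.8
turn x1: ['0,0,0,0,0,-0.83,85', '0,0,0,0,0,-0.83,85']
move x3: 0.33,0.17,0.56,0,0,0,85 last 0.32,0.16,0.55,0,0,0,85
hold x1: 0,0,0,0,0,0,85
move x4: 0.0,-0.0,0.48,0,0,0,85 last 0.0,-0.0,0.49,0,0,0,85
hold x2: 0,0,0,0,0,0,85
hold x5: 0,0,0,0,0,0,50
move x3: -0.0,0.0,-0.59,0,0,0,50 last -0.0,0.0,-0.59,0,0,0,50
hold x2: 0,0,0,0,0,0,50
rows 21
```

```bash
python3 - <<'E'
from h import *
d=snap('wrist'); s=snap('side')
a=d['image'][120:480,100:540]; b=cv2.resize(s['image'][170:350,300:480],(360,360))
cv2.imwrite('pics/c1.png',np.hstack([a,b])[:,:,::-1])
P=cloud(d)
for z in (.141,.135,.125,.115): print(z); strip(P,(615.5,-238.8),-2.8,40,z,.002,(-25,25))
E
```

```text
0.141
-13 141 [-31.8  28.1] mid -1.9 z 140.4
-10 269 [-33.   29.2] mid -1.9 z 141.4
-7 252 [-33.9  29.3] mid -2.3 z 141.3
-4 221 [-32.9  29. ] mid -1.9 z 141.3
-1 26 [-32.1  27. ] mid -2.6 z 140.5
5 103 [-30.1  25.8] mid -2.1 z 140.3
8 264 [-31.3  27.7] mid -1.8 z 141.2
11 224 [-30.9  27. ] mid -2.0 z 141.4
14 190 [-31.9  27.8] mid -2.1 z 141.4
17 52 [-30.7  25.4] mid -2.6 z 140.9
0.135
-13 184 [-31.3  29.3] mid -1.0 z 134.9
5 133 [-31.1  27. ] mid -2.0 z 135.0
8 79 [-31.3  26.8] mid -2.3 z 134.5
0.125
-13 165 [-32.6  28.5] mid -2.1 z 125.1
0.115
-13 154 [-33.5  28.6] mid -2.4 z 115.0
```

View pics/c1.png

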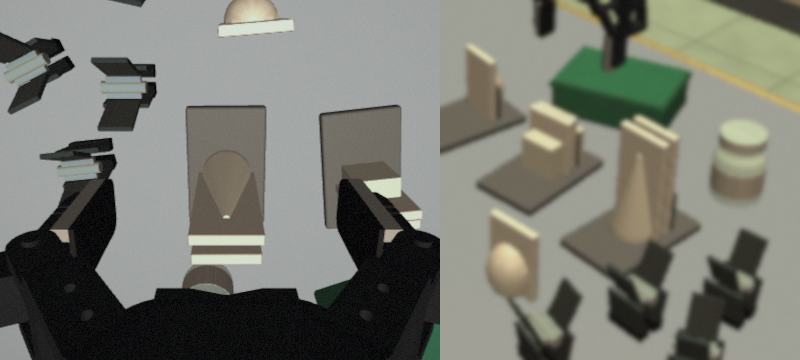

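The crop shows the cone front upright, but about 8 mm short of its back plate. It probably rocked back when released. I'll regrasp it, lift it off the foot slightly and push it home.

```bash
python3 - <<'E'
from h import *
plan([((606,-238.3,230),177.2,85,.7),((606,-238.3,100),None,85,.5,2),(None,None,50,1,4)])
E
```

```text
turn x1: ['0,0,0,0,0,0.01,85', '0,0,0,0,0,0.01,85']
move x3: -0.6,0.0,0.22,0,0,0,85 last -0.6,0.0,0.23,0,0,0,85
move x5: 0.0,-0.0,0.43,0,0,0,85 last 0.0,-0.0,0.45,0,0,0,85
hold x2: 0,0,0,0,0,0,85
hold x4: 0,0,0,0,0,0,50
rows 15
```

Request:
jog_arm(commands=[-0.6,0,0.22,0,0,0,85,-0.6,0,0.22,0,0,0,85,-0.6,0,0.23,0,0,0,85,0,0,0,0,0,0,85,0,0,0.43,0,0,0,85,0,0,0.43,0,0,0,85,0,0,0.43,0,0,0,85,0,0,0.43,0,0,0,85,0,0,0.45,0,0,0,85,0,0,0,0,0,0,85,0,0,0,0,0,0,50,0,0,0,0,0,0,50,0,0,0,0,0,0,50,0,0,0,0,0,0,50,0,0,-0.02,0,0,0,50,0,0,-0.02,0,0,0,50,0,0,0,0,0,0,50])

```text
t: 36.35
tool_pos: [0.6052, -0.2383, 0.1018]
tool_rot: [-0.077, -3.14, 0.0]
contact_force: [0.5, 0.2, 1.9]
opening: 0.0633
grip_force: 44.5
```

```bash
python3 - <<'E'
from h import *
pair(-2.8,.142)
E
```

```text
pose [ 605.2 -238.3  101.8] 177.2 F [0.5 0.2 1.9] open 63.3
-13 73 [-35.4  35.8] mid 0.2 z 142.5
-10 658 [-35.9  35.8] mid -0.1 z 142.1
-7 367 [-35.8  33.6] mid -1.1 z 144.2
-4 1956 [-34.9  31.6] mid -1.7 z 139.2
-1 2216 [-33.7  30.4] mid -1.6 z 141.2
2 1709 [-33.2  29.9] mid -1.6 z 141.4
5 1492 [-32.9  29.7] mid -1.6 z 141.3
8 119 [-33.6  30. ] mid -1.8 z 140.4
14 25 [-24.1  26. ] mid 0.9 z 139.7
17 2445 [-30.3  26.7] mid -1.8 z 139.4
20 214 [-29.5  25.7] mid -1.9 z 141.2
back rect ((20.01563262939453, -1.7971210479736328), (7.383578300476074, 58.548728942871094), 0.1935122311115265)
```

Request:
jog_arm(commands=[0,0,-0.03,0,0,0,50,0,0,0,0,0,0,50,0,0,0,0,0,0,50,-0.03,0,0,0,0,0,50,-0.03,0,0,0,0,0,50,-0.03,0,0,0,0,0,50,-0.02,0,0,0,0,0,50,-0.01,0,0,0,0,0,50,0,0,0,0,0,0,50])

```text
t: 37.52
tool_pos: [0.6125, -0.2386, 0.1037]
tool_rot: [-0.077, -3.141, -0.0]
contact_force: [0.5, -0.4, -1.3]
opening: 0.0638
grip_force: 44.1
```

```bash
python3 - <<'E'
from h import *
pair(-2.8,.142)
E
```

```text
pose [ 612.5 -238.6  103.7] 177.21 F [ 0.5 -0.4 -1.3] open 63.8
-13 64 [-35.8  35.3] mid -0.2 z 143.5
-10 753 [-35.8  35.8] mid 0.0 z 143.2
-7 346 [-35.7  33.5] mid -1.1 z 145.6
-4 2565 [-34.7  31.3] mid -1.7 z 140.3
-1 2224 [-33.6  30.3] mid -1.7 z 143.2
2 1712 [-33.4  29.8] mid -1.8 z 143.3
5 1487 [-33.1  29.5] mid -1.8 z 143.2
8 657 [-33.3  29.4] mid -1.9 z 140.9
11 1707 [-31.2  27.5] mid -1.8 z 141.2
14 1412 [-30.8  27.1] mid -1.9 z 141.4
17 1208 [-30.6  27.2] mid -1.7 z 141.2
20 116 [-30.8  25.6] mid -2.6 z 140.6
back rect ((17.52578353881836, -1.8050994873046875), (7.049644947052002, 60.0030403137207), 0.013657386414706707)
```

Request:
jog_arm(commands=[0,0,0.02,0,0,0,50,-0.02,0,0,0,0,0,50,-0.02,0,0,0,0,0,50,-0.01,0,0,0,0,0,50,0,0,0,0,0,0,50])

```text
t: 38.2
tool_pos: [0.6144, -0.2386, 0.1024]
tool_rot: [-0.076, -3.138, -0.001]
contact_force: [-4.8, 0.2, 0.9]
opening: 0.0636
grip_force: 44.7
```

Request:
jog_arm(commands=[-0.01,0,0,0,0,0,50,0,0,0,0,0,0,50,0,0,0,0,0,0,68,0,0,0,0,0,0,75,0,0,0,0,0,0,85,0,0,0,0,0,0,85,0,0,-0.4,0,0,0,85,0,0,-0.8,0,0,0,85,0,0,-0.8,0,0,0,85,0.6,0,-0.7,0,0,0,85,0.7,0,0,0,0,0,85,0.7,0,0,0,0,0,85,0,0,0,0,0,0,85,0,0,0,0,0,0,85])

```text
t: 39.95
tool_pos: [0.4966, -0.233, 0.2649]
tool_rot: [0.077, 3.14, -0.001]
contact_force: [0.0, -0.4, -0.2]
opening: 0.0851
grip_force: 0.0
```

```bash
python3 - <<'E'
from h import *
o=pose(); P=see()
strip(P,(614.5,-238.8),-2.8,40,.1415,.003,(-10,25))
plan([((438.5,-205.5,170),181.9,85,.7,1),((438.5,-205.5,54),None,85,.6,2),(None,None,50,1,5),((438.5,-205.5,160),None,50,.6,2)])
E
```

```text
pose [ 496.6 -233.   264.9] 177.2 F [ 0.  -0.4 -0.2] open 85.1
Fball (958, 442.6, -207.4, 10.0, 64.0, 1.8, np.float64(89.3))
Sball (145, 648.8, 46.2, 10.7, 12.5, -9.1, np.float64(101.2))
Sbrick (255, 630.6, -60.6, 17.9, 19.5, 4.0, np.float64(86.1))
Scone (1750, 621.6, -240.8, 21.9, 64.1, -3.0, np.float64(141.2))
-4 242 [-32.6  29.1] mid -1.7 z 140.3
-1 264 [-32.6  29.8] mid -1.4 z 141.3
2 246 [-32.4  29.5] mid -1.4 z 141.4
5 187 [-32.1  28.7] mid -1.7 z 141.1
8 279 [-31.3  27.2] mid -2.1 z 141.0
11 227 [-30.5  27. ] mid -1.8 z 141.4
14 221 [-31.2  27.1] mid -2.1 z 141.5
17 62 [-30.9  26.9] mid -2.0 z 141.3
turn x1: ['0,0,0,0,0,-0.82,85', '0,0,0,0,0,-0.82,85']
move x3: 0.32,0.16,0.53,0,0,0,85 last 0.32,0.17,0.52,0,0,0,85
hold x1: 0,0,0,0,0,0,85
move x4: 0.0,-0.0,0.48,0,0,0,85 last 0.0,-0.0,0.49,0,0,0,85
hold x2: 0,0,0,0,0,0,85
hold x5: 0,0,0,0,0,0,50
move x3: 0.0,0.0,-0.59,0,0,0,50 last 0.0,0.0,-0.59,0,0,0,50
hold x2: 0,0,0,0,0,0,50
rows 21
```

Request:
jog_arm(commands=[0,0,0,0,0,-0.82,85,0.32,0.16,0.53,0,0,0,85,0.32,0.16,0.53,0,0,0,85,0.32,0.17,0.52,0,0,0,85,0,0,0,0,0,0,85,0,0,0.48,0,0,0,85,0,0,0.48,0,0,0,85,0,0,0.48,0,0,0,85,0,0,0.49,0,0,0,85,0,0,0,0,0,0,85,0,0,0,0,0,0,85,0,0,0,0,0,0,50,0,0,0,0,0,0,50,0,0,0,0,0,0,50,0,0,0,0,0,0,50,0,0,-0.59,0,0,0,50,0,0,-0.59,0,0,0,50,0,0,-0.59,0,0,0,50,0,0,0,0,0,0,50,0,0,0,0,0,0,50])

```text
t: 42.5
tool_pos: [0.437, -0.205, 0.1589]
tool_rot: [0.052, -3.14, -0.002]
contact_force: [-0.7, 1.1, -1.9]
opening: 0.0634
grip_force: 45.0
```

```bash
python3 - <<'E'
from h import *
o=pose(); x,y,z=o['tool_pos']*1000
plan([((595,82,165),171,50,.85)])
E
```

```text
pose [ 437.  -205.   158.9] 181.9 F [-0.7  1.1 -1.9] open 63.4
turn x3: ['0,0,0,0,0,0.63,50', '0,0,0,0,0,0.64,50']
move x7: -0.26,0.73,-0.01,0,0,0,50 last -0.29,0.76,-0.04,0,0,0,50
rows 10
```

Request:
jog_arm(commands=[0,0,-0.1,0,0,0.63,50,0,0,-0.1,0,0,0.63,50,0,0,0,0,0,0.64,50,-0.26,0.73,0,0,0,0,50,-0.26,0.73,0,0,0,0,50,-0.26,0.73,0,0,0,0,50,-0.26,0.73,0,0,0,0,50,-0.26,0.73,0,0,0,0,50,-0.26,0.73,0,0,0,0,50,-0.29,0.76,0,0,0,0,50,0,0,0,0,0,0,50,0,0,0,0,0,0,50])

```text
t: 44.0
tool_pos: [0.5942, 0.0817, 0.1698]
tool_rot: [-0.245, -3.128, 0.001]
contact_force: [-0.5, 0.2, -0.9]
opening: 0.0629
grip_force: 45.2
```

```bash
python3 - <<'E'
from h import *
foot(-9)
E
```

```text
pose [594.2  81.7 169.8] 171.04 F [-0.5  0.2 -0.9] open 62.9
foot u -40.5 13.5 mid -1.37 true yaw -9.1
```

Request:
jog_arm(commands=[-0.26,0.01,0,0,0,0,50,-0.26,0,0,0,0,0,50,0,0,0.55,0,0,0,50,0,0,0.55,0,0,0,50,0,0,0.53,0,0,0,50,0,0,0,0,0,0,50,0,0,0,0,0,0,50,0,0,0,0,0,0,50])

```text
t: 45.05
tool_pos: [0.628, 0.0774, 0.0766]
tool_rot: [0.246, 3.128, 0.0]
contact_force: [0.9, -0.2, -1.8]
opening: 0.0631
grip_force: 45.3
```

```bash
python3 - <<'E'
from h import *
pair(-9.0,.103)
E
```

```text
pose [628.   77.4  76.6] 171.01 F [ 0.9 -0.2 -1.8] open 63.1
-13 36 [-35.1  35.4] mid 0.1 z 104.5
-10 514 [-35.9  35.9] mid 0.0 z 103.2
-7 148 [-33.4  30.3] mid -1.6 z 103.5
-4 3324 [-33.2  30. ] mid -1.6 z 103.5
-1 333 [-33.2  30.2] mid -1.5 z 108.5
2 129 [-33.3  30.1] mid -1.6 z 108.8
5 125 [-33.3  30.1] mid -1.6 z 108.8
8 62 [-33.4  30.2] mid -1.6 z 108.5
11 31 [-33.5  30.3] mid -1.6 z 107.0
17 298 [-30.8  24.8] mid -3.0 z 99.5
20 1896 [-31.6  26.5] mid -2.6 z 100.7
23 1125 [-31.5  26.5] mid -2.5 z 101.3
26 1071 [-31.7  26.3] mid -2.7 z 101.3
29 232 [-30.9  26.8] mid -2.0 z 100.9
back rect ((24.898006439208984, -2.4528350830078125), (59.92506408691406, 11.45234489440918), 89.4872055053711)
```

Request:
jog_arm(commands=[0,-0.02,0.06,0,0,0.03,50,0,0,0.05,0,0,0,50,0,0,0,0,0,0,50,-0.05,0,0,0,0,0,50,-0.05,0,0,0,0,0,50,-0.03,0,0,0,0,0,50,0,0,0,0,0,0,50,0,0,0,0,0,0,50])

```text
t: 46.1
tool_pos: [0.6339, 0.0753, 0.0683]
tool_rot: [-0.251, -3.131, -0.0]
contact_force: [-2.6, 0.7, 5.2]
opening: 0.0631
grip_force: 45.9
```

```bash
python3 - <<'E'
from h import *
pair(-9.2,.102)
E
```

```text
pose [633.9  75.3  68.3] 170.84 F [-2.6  0.7  5.2] open 63.1
-13 24 [-35.4  35.2] mid -0.1 z 104.0
-10 621 [-35.9  35.9] mid -0.0 z 102.5
-7 183 [-33.4  30.4] mid -1.5 z 102.6
-4 1663 [-33.3  30.2] mid -1.5 z 99.1
-1 1999 [-33.3  30.2] mid -1.6 z 101.4
2 1631 [-33.3  30.1] mid -1.6 z 101.5
5 1437 [-33.2  30.1] mid -1.5 z 101.4
8 239 [-33.5  30.3] mid -1.6 z 100.9
11 637 [-33.3  30.2] mid -1.6 z 98.8
14 2326 [-30.3  27.6] mid -1.3 z 100.7
17 1309 [-30.5  27.7] mid -1.4 z 101.3
20 1205 [-30.3  27.6] mid -1.4 z 101.3
23 301 [-29.7  27.6] mid -1.0 z 100.8
back rect ((19.438186645507812, -1.2749500274658203), (10.874067306518555, 60.0230827331543), 0.00012958010483998805)
```

Request:
jog_arm(commands=[0,0,-0.02,0,0,0,50,0,0,0,0,0,0,50,-0.03,0,0,0,0,0,50,-0.03,0,0,0,0,0,50,-0.02,0,0,0,0,0,50,0,0,0,0,0,0,50])

```text
t: 46.9
tool_pos: [0.6388, 0.0743, 0.0689]
tool_rot: [0.251, 3.131, 0.0]
contact_force: [-0.6, 0.5, -2.0]
opening: 0.0634
grip_force: 45.3
```

```bash
python3 - <<'E'
from h import *
pair(-9.2,.102)
E
```

```text
pose [638.8  74.3  68.9] 170.84 F [-0.6  0.5 -2. ] open 63.4
-10 623 [-35.8  35.8] mid -0.0 z 102.3
-7 177 [-33.4  30.3] mid -1.5 z 102.6
-4 1928 [-33.3  30.2] mid -1.5 z 99.5
-1 1924 [-33.2  30.1] mid -1.5 z 102.0
2 1623 [-33.3  30.1] mid -1.6 z 102.1
5 1415 [-33.2  30.2] mid -1.5 z 102.1
8 1378 [-33.3  30.1] mid -1.6 z 101.1
11 1397 [-33.2  30.1] mid -1.6 z 101.4
14 1311 [-30.3  28. ] mid -1.2 z 101.3
17 599 [-30.1  27.8] mid -1.1 z 101.1
back rect ((16.744888305664062, -1.1925830841064453), (59.758445739746094, 5.489902973175049), 89.99911499023438)
```

Request:
jog_arm(commands=[-0.01,0,0,0,0,0,50,-0.01,0,0,0,0,0,50,-0.01,0,0,0,0,0,50,0,0,0,0,0,0,50,0,0,0,0,0,0,68,0,0,0,0,0,0,75,0,0,0,0,0,0,85,0,0,0,0,0,0,85,0,0,-0.4,0,0,0,85,0,0,-0.8,0,0,0,85,0,0,-0.8,0,0,0,85,0.6,0,-0.8,0,0,0,85,0.7,0,-0.4,0,0,0,85,0.7,0,0,0,0,0,85,0,0,0,0,0,0,85,0,0,0,0,0,0,85])

```text
t: 48.95
tool_pos: [0.5223, 0.0931, 0.261]
tool_rot: [0.251, 3.131, -0.0]
contact_force: [-0.5, -0.9, 0.1]
opening: 0.0852
grip_force: 0.0
```

```bash
python3 - <<'E'
from h import *
o=pose(); P=see('wrist','w8.png')
strip(P,(639.8,74.2),-9.2,40,.1015,.003,(-10,25))
P=cloud(snap('scene'))
q=P[(P[:,0]>.33)&(P[:,0]<.56)&(P[:,1]>.28)&(P[:,1]<.48)&(abs(P[:,2]-.053)<.006)]
print('pot',cv2.minEnclosingCircle((q[:,:2]*1000).astype(np.float32)),len(q))
plan([((480,-280,260),92,85,.85)])
E
```

```text
pose [522.3  93.1 261. ] 170.84 F [-0.5 -0.9  0.1] open 85.2
Segg (1506, 636.0, 247.5, 21.7, 59.4, 9.1, np.float64(121.3))
Sball (1382, 647.4, 71.5, 21.3, 64.0, -8.4, np.float64(101.2))
-4 157 [-31.9  29.5] mid -1.2 z 100.2
-1 220 [-33.2  29.5] mid -1.8 z 101.3
2 203 [-32.4  29.5] mid -1.5 z 101.3
5 151 [-32.   29.2] mid -1.4 z 101.4
8 230 [-30.5  27.9] mid -1.3 z 101.2
11 181 [-30.8  27.3] mid -1.8 z 101.5
14 179 [-30.8  28. ] mid -1.4 z 101.4
17 41 [-27.5  26.4] mid -0.5 z 100.9
pot ((487.88372802734375, 359.1755676269531), 32.772300720214844) 223
turn x15: ['0,0,0,0,0,0.92,85', '0,0,0,0,0,0.88,85']
move x8: -0.77,-0.12,0.0,0,0,0,85 last -0.8,-0.09,0.01,0,0,0,85
rows 23
```

The pot has been knocked to about (488, 359), off the mat's centre, so I'll put it back now.

```bash
python3 - <<'E'
from h import *
P=cloud(snap('side'))
q=P[(P[:,0]>.42)&(P[:,0]<.56)&(P[:,1]>.30)&(P[:,1]<.42)&(P[:,2]>.045)&(P[:,2]<.07)]
print('pot',cv2.minEnclosingCircle((q[:,:2]*1000).astype(np.float32)),len(q),q[:,2].max())
plan([((487,358.5,240),180,85,.85),((487,358.5,24),None,85,.8,2),(None,None,50,1,5)])
plan([((487,358.5,70),None,50,.5),((445,376,70),None,50,.5,1),((445,376,25),None,50,.4,1),(None,None,85,1,3),((445,376,210),None,85,.8)],((487,358.5,24),180))
E
```

```text
pot ((485.47662353515625, 360.4515075683594), 35.17798614501953) 198 0.061747046618553125
turn x2: ['0,0,0,0,0,-0.8,85', '0,0,0,0,0,-0.8,85']
move x6: 0.1,0.74,0.06,0,0,0,85 last 0.1,0.73,0.04,0,0,0,85
move x5: 0.0,-0.0,0.72,0,0,0,85 last 0.0,-0.0,0.72,0,0,0,85
hold x2: 0,0,0,0,0,0,85
hold x5: 0,0,0,0,0,0,50
rows 20
move x2: 0.0,0.0,-0.38,0,0,0,50 last 0.0,0.0,-0.39,0,0,0,50
move x2: 0.35,0.15,0.0,0,0,0,50 last 0.35,0.14,0.0,0,0,0,50
hold x1: 0,0,0,0,0,0,50
move x2: 0.0,-0.0,0.38,0,0,0,50 last 0.0,-0.0,0.37,0,0,0,50
hold x1: 0,0,0,0,0,0,50
hold x3: 0,0,0,0,0,0,85
move x4: 0.0,0.0,-0.77,0,0,0,85 last 0.0,0.0,-0.77,0,0,0,85
rows 15
```

Request:
jog_arm(commands=[0,0,0,0,0,-0.8,85,0,0,0,0,0,-0.8,85,0.1,0.74,0.06,0,0,0,85,0.1,0.74,0.06,0,0,0,85,0.1,0.74,0.06,0,0,0,85,0.1,0.74,0.06,0,0,0,85,0.1,0.74,0.06,0,0,0,85,0.1,0.73,0.04,0,0,0,85,0,0,0,0,0,0,85,0,0,0.7,0,0,0,85,0,0,0.7,0,0,0,85,0,0,0.7,0,0,0,85,0,0,0.7,0,0,0,85,0,0,0.7,0,0,0,85,0,0,0,0,0,0,85,0,0,0,0,0,0,50,0,0,0,0,0,0,50,0,0,0,0,0,0,50,0,0,0,0,0,0,50], newtons=30)

```text
t: 51.48
tool_pos: [0.4882, 0.3599, 0.0336]
tool_rot: [-0.001, 3.136, 0.003]
contact_force: [1.5, -1.0, 6.3]
opening: 0.0614
grip_force: 33.4
```

```bash
python3 - <<'E'
from h import *
o=pose();print(o['grip_force'])
x,y,z=o['tool_pos']*1000
plan([((x,y,z+40),None,50,.5),((445,376,z+40),None,50,.5)])
E
```

```text
pose [488.2 359.9  33.6] 180.02 F [ 1.5 -1.   6.3] open 61.4
33.39881161227822
move x2: -0.0,0.0,-0.33,0,0,0,50 last -0.0,0.0,-0.34,0,0,0,50
move x2: 0.36,0.13,-0.0,0,0,0,50 last 0.36,0.14,-0.0,0,0,0,50
rows 4
```

Request:
jog_arm(commands=[0,0,-0.33,0,0,0,50,0,0,-0.34,0,0,0,50,0.36,0.13,0,0,0,0,50,0.36,0.14,0,0,0,0,50,0,0,0,0,0,0,50,0,0,0.3,0,0,0,50,0,0,0.25,0,0,0,50,0,0,0,0,0,0,50])

```text
t: 52.48
tool_pos: [0.4417, 0.3741, 0.0352]
tool_rot: [-0.001, -3.138, 0.004]
contact_force: [-0.3, 0.5, -1.2]
opening: 0.0616
grip_force: 33.4
```

```bash
python3 - <<'E'
from h import *
o=pose();print(o['grip_force'])
P=cloud(snap('scene')); q=P[(P[:,0]>.39)&(P[:,0]<.50)&(P[:,1]>.335)&(P[:,1]<.415)]
for z in range(0,90,5):
    m=q[(q[:,2]>z/1000)&(q[:,2]<z/1000+.005)]; print(z,len(m),m.mean(0).round(3) if len(m) else '')
E
```

```text
pose [441.7 374.1  35.2] 179.98 F [-0.3  0.5 -1.2] open 61.6
33.429593313485384
0 570 [0.473 0.376 0.003]
5 255 [0.46  0.376 0.007]
10 105 [0.434 0.373 0.012]
15 63 [0.439 0.375 0.017]
20 50 [0.436 0.376 0.023]
25 56 [0.437 0.373 0.027]
30 62 [0.438 0.373 0.033]
35 60 [0.437 0.373 0.038]
40 60 [0.443 0.375 0.043]
45 51 [0.448 0.37  0.048]
50 91 [0.456 0.371 0.053]
55 52 [0.455 0.371 0.056]
60 18 [0.451 0.372 0.063]
65 9 [0.452 0.371 0.068]
70 12 [0.453 0.375 0.072]
75 6 [0.452 0.375 0.076]
80 11 [0.454 0.379 0.082]
85 23 [0.448 0.393 0.088]
```

Request:
jog_arm(commands=[0,0,0.03,0,0,0,50,0,0,0,0,0,0,50,0,0,0,0,0,0,68,0,0,0,0,0,0,76,0,0,0,0,0,0,85,0,0,-0.5,0,0,0,85,0,0,-0.7,0,0,0,85,0,0,-0.7,0,0,0,85,0,0,-0.7,0,0,0,85,0,0,-0.6,0,0,0,85,0,-0.8,0,0,0,0,85,0,-0.8,0,0,0,0,85,0,-0.8,0,0,0,0,85,0,-0.8,0,0,0,0,85,0,-0.8,0,0,0,0,85,0,0,0,0,0,0,85])

```text
t: 54.52
tool_pos: [0.4428, 0.1328, 0.2282]
tool_rot: [0.007, 3.141, -0.0]
contact_force: [-0.1, 0.6, 0.1]
opening: 0.085
grip_force: 0.0
```

```bash
cat >> h.py <<'E'
def pot():
    P=cloud(snap('scene'))
    q=P[(P[:,0]>.33)&(P[:,0]<.56)&(P[:,1]>.28)&(P[:,1]<.48)&(abs(P[:,2]-.053)<.006)]
    print('pot',cv2.minEnclosingCircle((q[:,:2]*1000).astype(np.float32)) if len(q) else None,len(q)); return P
E
python3 - <<'E'
from h import *
P=pot(); see('scene'); o=pose()
plan([((470,-270,270),92,85,.85)])
E
```

```text
pot ((442.8764953613281, 374.4352722167969), 33.3611946105957) 227
Segg (266, 637.1, 248.6, 22.4, 63.2, 9.6, np.float64(120.4))
Sball (219, 647.7, 74.2, 21.0, 63.6, -9.4, np.float64(100.4))
Sbrick (178, 633.5, -78.4, 21.8, 65.5, 2.7, np.float64(85.3))
Scone (154, 622.0, -237.2, 21.8, 62.8, -5.0, np.float64(140.5))
pose [442.8 135.  228.2] 179.95 F [-0.5 -0.   0. ] open 84.9
turn x17: ['0,0,0,0,0,0.9,85', '0,0,0,0,0,0.95,85']
move x8: -0.85,0.03,-0.09,0,0,0,85 last -0.81,0.01,-0.07,0,0,0,85
rows 25
```

Request:
jog_arm(commands=[0,0,-0.1,0,0,0.9,85,0,0,-0.1,0,0,0.9,85,0,0,-0.1,0,0,0.9,85,0,0,-0.1,0,0,0.9,85,0,0,-0.1,0,0,0.9,85,0,0,0,0,0,0.9,85,0,0,0,0,0,0.9,85,0,0,0,0,0,0.9,85,0,0,0,0,0,0.9,85,0,0,0,0,0,0.9,85,0,0,0,0,0,0.9,85,0,0,0,0,0,0.9,85,0,0,0,0,0,0.9,85,0,0,0,0,0,0.9,85,0,0,0,0,0,0.9,85,0,0,0,0,0,0.9,85,0,0,0,0,0,0.95,85])

```text
t: 56.75
tool_pos: [0.4426, 0.1365, 0.2579]
tool_rot: [-2.182, -2.26, -0.0]
contact_force: [-0.5, -1.1, 1.0]
opening: 0.0852
grip_force: 0.0
```

Request:
jog_arm(commands=[-0.85,0.05,0,0,0,0,85,-0.85,0.05,0,0,0,0,85,-0.85,0.05,0,0,0,0,85,-0.85,0.05,0,0,0,0,85,-0.85,0.05,0,0,0,0,85,-0.85,0.05,0,0,0,0,85,-0.85,0.05,0,0,0,0,85,-0.85,0.05,0,0,0,0,85,0,0,0,0,0,0,85,0,0,0,0,0,0,85])

```text
t: 58.0
tool_pos: [0.482, -0.2705, 0.2576]
tool_rot: [-2.179, -2.262, -0.001]
contact_force: [-0.7, 0.9, 0.4]
opening: 0.085
grip_force: 0.0
```

```bash
cat >> h.py <<'E'
def clips(P):
    q=P[(P[:,2]>.06)&(P[:,2]<.1)&(P[:,0]>.33)&(P[:,0]<.64)&(P[:,1]<-.29)&(P[:,1]>-.47)]
    C={'c1':(577,-389),'c2':(493,-332),'c3':(384,-306),'c4':(469,-424)}
    for k,c in C.items():
        m=q[np.hypot(q[:,0]*1000-c[0],q[:,1]*1000-c[1])<45]
        if len(m)>30:
            (x,y),(w,h),a=cv2.minAreaRect((m[:,:2]*1000).astype(np.float32))
            if w<h: a+=90; w,h=h,w
            print(k,len(m),round(x,1),round(y,1),round(w,1),round(h,1),'yaw',round((a+90)%180-90,1),'ztop',m[:,2].max().round(3))
E
python3 - <<'E'
from h import *
o=pose(); d=snap('wrist','w9.png'); clips(cloud(d))
E
```

```text
pose [ 482.  -270.5  257.6] 92.14 F [-0.7  0.9  0.4] open 85.0
c1 589 571.0 -392.2 53.3 32.6 yaw 3.0 ztop 0.091
c2 1415 493.5 -335.3 66.3 32.6 yaw -2.7 ztop 0.09
c3 1366 384.4 -308.0 66.7 32.4 yaw -15.0 ztop 0.091
c4 1206 469.6 -426.9 66.9 32.7 yaw 22.8 ztop 0.09
```

View pics/w9.png

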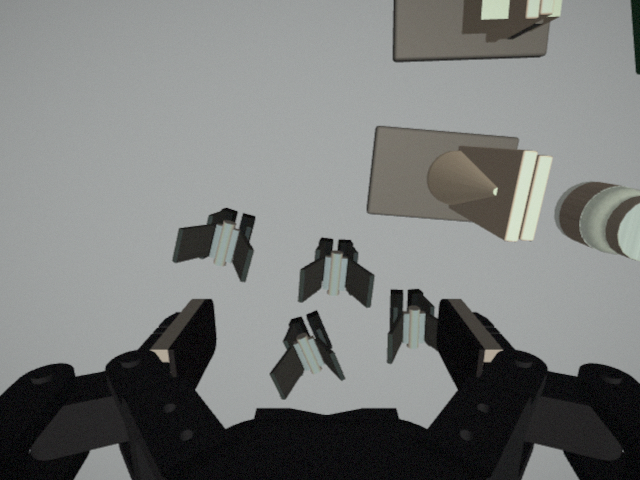

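The wrist view shows the four clips at (212,240) c3, (335,270) c2, (310,350) c4 and (410,325) c1, with the cone pair seated at (530,195). I'll pick c2 for the cone pair.

```bash
python3 - <<'E'
from h import *
plan([((493.3,-333,170),87.3,85,.8,1),((493.3,-333,54),None,85,.6,2),(None,None,20,1,6),((493.3,-333,120),None,20,.5,1)])
E
```

```text
turn x1: ['0,0,0,0,0,0.85,85', '0,0,0,0,0,0.85,85']
move x2: -0.52,0.12,0.73,0,0,0,85 last -0.52,0.12,0.73,0,0,0,85
hold x1: 0,0,0,0,0,0,85
move x4: 0.0,-0.0,0.48,0,0,0,85 last 0.0,-0.0,0.49,0,0,0,85
hold x2: 0,0,0,0,0,0,85
hold x6: 0,0,0,0,0,0,20
move x3: 0.0,0.0,-0.37,0,0,0,20 last 0.0,0.0,-0.36,0,0,0,20
hold x1: 0,0,0,0,0,0,20
rows 20
```

Request:
jog_arm(commands=[0,0,0,0,0,0.85,85,-0.52,0.12,0.73,0,0,0,85,-0.52,0.12,0.73,0,0,0,85,0,0,0,0,0,0,85,0,0,0.48,0,0,0,85,0,0,0.48,0,0,0,85,0,0,0.48,0,0,0,85,0,0,0.49,0,0,0,85,0,0,0,0,0,0,85,0,0,0,0,0,0,20,0,0,0,0,0,0,20,0,0,0,0,0,0,20,0,0,0,0,0,0,20,0,0,0,0,0,0,20,0,0,0,0,0,0,20], newtons=50)

```text
t: 59.92
tool_pos: [0.4952, -0.3381, 0.0633]
tool_rot: [2.268, 2.162, -0.003]
contact_force: [-8.5, 2.8, 22.7]
opening: 0.0334
grip_force: 48.7
```

```bash
python3 - <<'E'
from h import *
o=pose(); print(o['grip_force'])
plan([((494,-333,230),None,20,.7,1),((621.6,-238.8,230),87.2,20,.7,2)])
E
```

```text
pose [ 495.2 -338.1   63.3] 87.25 F [-8.5  2.8 22.7] open 33.4
48.7110583903268
move x4: 0.02,-0.0,-0.69,0,0,0,20 last 0.0,-0.01,-0.71,0,0,0,20
hold x1: 0,0,0,0,0,0,20
turn x1: ['0,0,0,0,0,0.01,20', '0,0,0,0,0,0.01,20']
move x3: 0.56,0.68,0.0,0,0,0,20 last 0.55,0.69,0.0,0,0,0,20
hold x2: 0,0,0,0,0,0,20
rows 11
```

Request:
jog_arm(commands=[0,0,-0.4,0,0,0,20,0,0,-0.7,0,0,0,20,0,0,-0.7,0,0,0,20,0,0,-0.7,0,0,0,20,0,0,-0.4,0,0,0,20,0,0,0,0,0,0,20,0,0,0,0,0,0,20])

```text
t: 60.8
tool_pos: [0.4925, -0.3343, 0.228]
tool_rot: [-2.275, -2.166, 0.0]
contact_force: [-0.2, -0.5, -1.6]
opening: 0.0293
grip_force: 56.3
```

```bash
cat >> h.py <<'E'
def clipheld(yaw):
    """held clip in tool axes (a along closing line y, b along tool x), from the wrist camera"""
    o=pose(); d=snap('wrist'); P=cloud(d); Rm=rot(yaw); L=(P-o['tool_pos'])@Rm*1000   # tool frame
    for z0 in range(-40,80,8):
        m=(L[:,2]>z0)&(L[:,2]<z0+8)&(abs(L[:,0])<40)&(abs(L[:,1])<32)
        if m.sum()>15: q=L[m]; print('toolz',z0,m.sum(),'x',np.percentile(q[:,0],[1,99]).round(1),'y',np.percentile(q[:,1],[1,99]).round(1))
    return d
E
python3 - <<'E'
from h import *
o=pose(); d=clipheld(87.2); cv2.imwrite('pics/w10.png',d['image'][:,:,::-1])
plan([((621.6,-238.8,245),87.2,20,.7,2)])
E
```

```text
pose [ 492.5 -334.3  228. ] 87.2 F [-0.2 -0.5 -1.6] open 29.3
pose [ 492.5 -334.3  228. ] 87.2 F [-0.2 -0.5 -1.6] open 29.3
toolz -40 1580 x [-12.1  10.5] y [-20.8  23.6]
toolz -32 3151 x [-14.6  16.4] y [-25.7  27.9]
toolz -24 1119 x [-12.9  16.8] y [-26.7  28.7]
toolz -16 898 x [-13.4  16.9] y [-26.5  28.5]
toolz -8 479 x [-13.3  16.9] y [-23.9  26.6]
toolz 0 314 x [-13.6  17. ] y [-14.2  15.7]
toolz 8 3405 x [-20.2  22.9] y [-20.   20.6]
toolz 16 2055 x [-18.9  24. ] y [-22.4  23.2]
toolz 24 339 x [-3.5 24.2] y [-25.1  25.6]
toolz 32 320 x [-6.8 24.3] y [-27.4  27.7]
toolz 40 588 x [-16.4  24.4] y [-31.9  31.9]
toolz 48 762 x [-16.4  24.5] y [-31.8  31.9]
toolz 56 99 x [24.  24.5] y [-31.5  31.6]
turn x1: ['0,0,0,0,0,-0.0,20', '0,0,0,0,0,-0.0,20']
move x3: 0.56,0.69,-0.1,0,0,0,20 last 0.57,0.7,-0.1,0,0,0,20
hold x2: 0,0,0,0,0,0,20
rows 6
```

View pics/w10.png

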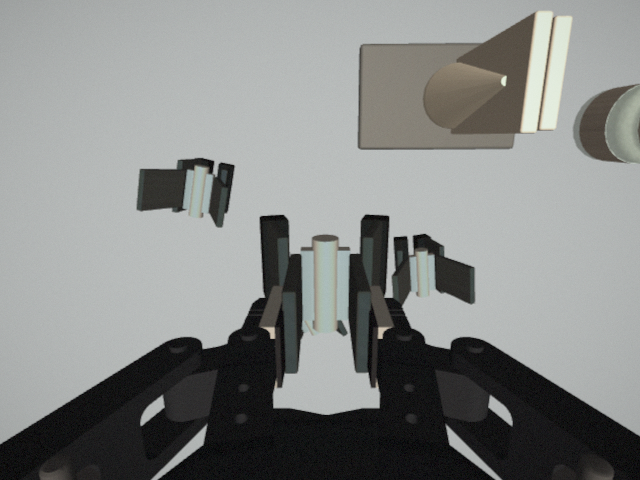

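```bash
python3 - <<'E'
from h import *
plan([((621.6,-241.3,245),87.2,20,.7,2),((621.6,-241.3,183),None,20,.4,1)])
E
```

```text
turn x1: ['0,0,0,0,0,-0.0,20', '0,0,0,0,0,-0.0,20']
move x3: 0.55,0.69,-0.1,0,0,0,20 last 0.55,0.7,-0.1,0,0,0,20
hold x2: 0,0,0,0,0,0,20
move x3: 0.0,-0.0,0.34,0,0,0,20 last 0.0,-0.0,0.35,0,0,0,20
hold x1: 0,0,0,0,0,0,20
rows 10
```

Request:
jog_arm(commands=[0.55,0.69,-0.1,0,0,0,20,0.55,0.69,-0.1,0,0,0,20,0.55,0.7,-0.1,0,0,0,20,0,0,0,0,0,0,20,0,0,0,0,0,0,20])

```text
t: 61.48
tool_pos: [0.6215, -0.2417, 0.2445]
tool_rot: [-2.273, -2.165, 0.002]
contact_force: [-0.0, 0.4, -1.1]
opening: 0.0291
grip_force: 56.3
```

```bash
cat >> h.py <<'E'
def over(yaw,ztop):
    """held clip over a pair: stand plates' top edge (stand axes about the tool)"""
    o=pose(); P=cloud(snap('wrist')); a=np.radians(yaw); n=np.array([np.cos(a),np.sin(a)]); t=np.array([-n[1],n[0]])
    q=P[(abs(P[:,2]-ztop)<.003)]; r=q[:,:2]*1000-o['tool_pos'][:2]*1000; u=r@n; v=r@t; m=(abs(u)<25)&(abs(v)<60)
    print('u',np.percentile(u[m],[1,99]).round(1),'v',np.percentile(v[m],[1,99]).round(1),m.sum())
E
python3 - <<'E'
from h import *
over(-2.8,.1415)
E
```

```text
pose [ 621.5 -241.7  244.5] 87.21 F [-0.   0.4 -1.1] open 29.1
u [-9.8 10.9] v [-2.7 33. ] 1358
```

Request:
jog_arm(commands=[0,0,0.35,0,0,0,20,0,0,0.35,0,0,0,20,0,0,0.32,0,0,0,20,0,0,0,0,0,0,20,0,0,0,0,0,0,20])

```text
t: 62.15
tool_pos: [0.6224, -0.2421, 0.1856]
tool_rot: [2.275, 2.166, 0.0]
contact_force: [-0.7, 0.4, 0.5]
opening: 0.0286
grip_force: 56.3
```

Request:
jog_arm(commands=[0,0,0.04,0,0,0,20,0,0,0,0,0,0,20,0,0,0,0,0,0,40,0,0,0,0,0,0,50,0,0,0,0,0,0,60,0,0,0,0,0,0,75,0,0,0,0,0,0,85,0,0,0,0,0,0,85,0,0,-0.3,0,0,0,85,0,0,-0.5,0,0,0,85,0,0,-0.7,0,0,0,85,0,0,-0.7,0,0,0,85,-0.7,-0.5,0,0,0,0,85,-0.7,-0.5,0,0,0,0,85,0,0,0,0,0,0,85,0,0,0,0,0,0,85])

```text
t: 64.15
tool_pos: [0.5584, -0.3229, 0.3161]
tool_rot: [2.275, 2.165, 0.001]
contact_force: [0.0, 0.1, 0.3]
opening: 0.0849
grip_force: 0.0
```

```bash
python3 - <<'E'
from h import *
o=pose(); d=snap('wrist'); P=cloud(d); clips(P)
s=snap('side'); c=snap('scene')
a=d['image'][0:360,200:640]; b=cv2.resize(s['image'][190:310,340:460],(360,360))
cv2.imwrite('pics/c2.png',np.hstack([a,b])[:,:,::-1])
for z in (.141,): strip(P,(621.6,-240.8),-2.8,40,z,.003,(-20,25))
for cam in (c,s):
    Q=cloud(cam); q=Q[(Q[:,2]>.19)&(Q[:,2]<.23)&(np.hypot(Q[:,0]-.6216,Q[:,1]+.239)<.05)]
    print(len(q),cv2.minAreaRect((q[:,:2]*1000).astype(np.float32)) if len(q)>5 else '',q[:,2].max() if len(q) else '')
E
```

```text
pose [ 558.4 -322.9  316.1] 87.17 F [0.  0.1 0.3] open 84.9
c1 1037 577.6 -392.1 66.2 32.2 yaw 3.4 ztop 0.091
c3 1074 384.5 -308.2 67.4 31.6 yaw -14.3 ztop 0.091
c4 947 469.7 -426.9 67.3 32.4 yaw 23.0 ztop 0.09
-11 58 [-30.3  31.6] mid 0.6 z 140.8
-8 135 [-31.6  32.3] mid 0.4 z 141.4
-5 129 [-31.6  32.2] mid 0.3 z 141.4
-2 112 [-31.5  31.5] mid 0.0 z 141.3
1 52 [-30.   29.4] mid -0.3 z 141.3
4 46 [-29.6  29.3] mid -0.1 z 141.4
7 48 [-29.2  29.4] mid 0.1 z 141.4
163 ((622.24951171875, -239.25143432617188), (35.91322708129883, 54.663875579833984), 87.21783447265625) 0.21551917991403857
297 ((622.1207275390625, -239.55508422851562), (33.8229866027832, 57.87786102294922), 86.8210678100586) 0.2166748308178359
```

View pics/c2.png

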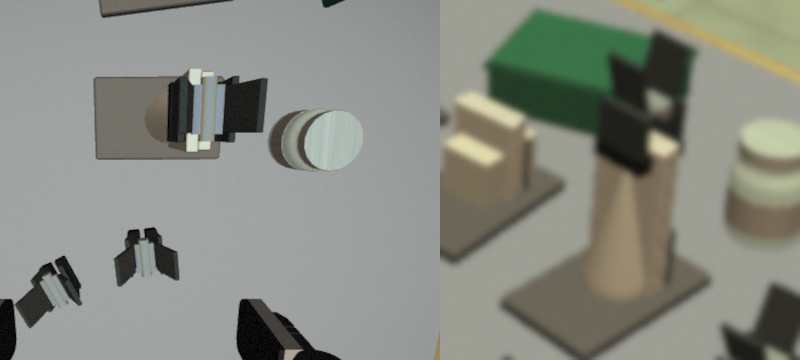

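The crop shows clip c2 squarely over the middle of the cone pair, with both plates in its jaws. Next is c1 for the brick pair.

```bash
python3 - <<'E'
from h import *
plan([((577.5,-389.8,160),94,85,.8,1),((577.5,-389.8,59),None,85,.6,2),(None,None,20,1,6)])
plan([((577.5,-389.8,230),None,20,.75)],((577.5,-389.8,59),94))
E
```

```text
turn x2: ['0,0,0,0,0,-0.59,85', '0,0,0,0,0,-0.58,85']
move x4: -0.29,0.06,0.65,0,0,0,85 last -0.28,0.05,0.64,0,0,0,85
hold x1: 0,0,0,0,0,0,85
move x3: -0.0,-0.0,0.56,0,0,0,85 last -0.0,-0.0,0.56,0,0,0,85
hold x2: 0,0,0,0,0,0,85
hold x6: 0,0,0,0,0,0,20
rows 18
move x4: 0.0,0.0,-0.71,0,0,0,20 last 0.0,0.0,-0.72,0,0,0,20
rows 4
```

Request:
jog_arm(commands=[0,0,0,0,0,-0.59,85,0,0,0,0,0,-0.58,85,-0.29,0.06,0.65,0,0,0,85,-0.29,0.06,0.65,0,0,0,85,-0.29,0.06,0.65,0,0,0,85,-0.28,0.05,0.64,0,0,0,85,0,0,0,0,0,0,85,0,0,0.56,0,0,0,85,0,0,0.56,0,0,0,85,0,0,0.56,0,0,0,85,0,0,0,0,0,0,85,0,0,0,0,0,0,85,0,0,0,0,0,0,20,0,0,0,0,0,0,20,0,0,0,0,0,0,20,0,0,0,0,0,0,20,0,0,0,0,0,0,20,0,0,0,0,0,0,20])

```text
t: 66.55
tool_pos: [0.5795, -0.3946, 0.0682]
tool_rot: [2.137, 2.288, -0.003]
contact_force: [-5.9, 1.9, 21.9]
opening: 0.0323
grip_force: 49.4
```

Request:
jog_arm(commands=[0,0,-0.4,0,0,0,20,0,0,-0.7,0,0,0,20,0,0,-0.7,0,0,0,20,0,0,-0.7,0,0,0,20,0,0,-0.4,0,0,0,20,0,0,0,0,0,0,20,0,0,0,0,0,0,20])

```text
t: 67.42
tool_pos: [0.5761, -0.3903, 0.2314]
tool_rot: [-2.143, -2.294, 0.0]
contact_force: [0.0, -0.5, -0.8]
opening: 0.0314
grip_force: 47.6
```

```bash
python3 - <<'E'
from h import *
d=clipheld(94)
z=ctrl.get_obs()['tool_pos'][2]*1000
plan([((520,-250,z),None,20,.8),((560,-81.5,z),None,20,.8),((633.3,-81.5,z),None,20,.8,1),((633.3,-81.5,165),None,20,.6,2)])
E
```

```text
pose [ 576.1 -390.3  231.4] 93.9 F [ 0.  -0.5 -0.8] open 31.4
toolz -40 1620 x [-12.5  10.2] y [-21.2  23.7]
toolz -32 2214 x [-14.6  15.8] y [-27.4  29.5]
toolz -24 2315 x [-14.8  16.3] y [-27.5  29.3]
toolz -16 1155 x [-14.   16.5] y [-27.6  29.5]
toolz -8 628 x [-14.2  16.7] y [-25.3  26.9]
toolz 0 408 x [-14.2  16.7] y [-17.2  13.6]
toolz 8 2003 x [-20.2  22.8] y [-24.5  11.3]
toolz 16 3180 x [-20.4  23.7] y [-27.8  17. ]
toolz 24 420 x [-10.2  24. ] y [-31.7  18.3]
toolz 32 109 x [-6.6 24.2] y [-32.   19.6]
toolz 40 56 x [ 5.3 24.2] y [-31.7  20.6]
toolz 48 679 x [-7.1 24.2] y [-31.4  23.9]
toolz 56 128 x [-7.3 24.5] y [-31.2  24.5]
toolz 64 37 x [-5.3 24.5] y [11.9 25.3]
move x3: 0.8,-0.26,0.0,0,0,0,20 last 0.79,-0.25,0.01,0,0,0,20
move x4: 0.69,0.21,0.0,0,0,0,20 last 0.69,0.23,0.0,0,0,0,20
move x2: -0.04,0.61,-0.0,0,0,0,20 last -0.04,0.61,-0.0,0,0,0,20
hold x1: 0,0,0,0,0,0,20
move x2: -0.0,0.0,0.55,0,0,0,20 last -0.0,0.0,0.54,0,0,0,20
hold x2: 0,0,0,0,0,0,20
rows 14
```

```bash
python3 - <<'E'
from h import *
o=pose(); d=snap('wrist','w11.png'); P=cloud(d); L=(P-o['tool_pos'])@rot(93.9)*1000
cv2.imwrite('pics/w11c.png',d['image'][150:400,170:480,::-1])
for z0 in range(0,84,8):
    m=(L[:,2]>z0)&(L[:,2]<z0+8)&(abs(L[:,0])<40)
    for s,k in (('-',m&(L[:,1]<0)&(L[:,1]>-55)),('+',m&(L[:,1]>0)&(L[:,1]<55))):
        if k.sum()>15: print(z0,s,k.sum(),np.percentile(L[k][:,1],[2,98]).round(1),end='  ')
    print()
E
```

```text
pose [ 575.9 -390.2  230.5] 93.9 F [ 0.1  0.2 -1.8] open 31.2
0 - 86 [-17.5 -12.2]  0 + 325 [ 8.5 13.3]  
8 - 1666 [-24.4  -0.7]  8 + 295 [ 0.1 12. ]  
16 - 1636 [-28.   -0.4]  16 + 1604 [ 0.1 16.9]  
24 - 345 [-31.7  -3.2]  24 + 64 [ 3.  18.4]  
32 - 308 [-35.2 -29.8]  32 + 60 [14.3 19.5]  
40 - 710 [-41.3 -32.9]  40 + 46 [15.4 20.4]  
48 - 404 [-45.  -27.9]  48 + 581 [10.2 23.7]  
56 - 49 [-45.4 -31.6]  56 + 139 [10.2 24.3]  
64 + 36 [12.  25.2]
```

View pics/w11c.png

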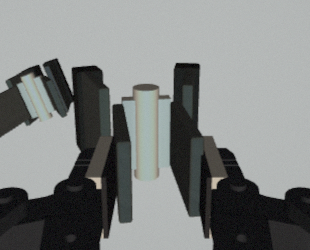

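The crop shows the held clip leaning about 7°, with its jaws shifted to −y in the tool frame. I'll carry it over the brick pair, then tilt the tool to correct it.

Request:
jog_arm(commands=[0.8,-0.26,0,0,0,0,20,0.8,-0.26,0,0,0,0,20,0.79,-0.25,0,0,0,0,20,0.69,0.21,0,0,0,0,20,0.69,0.21,0,0,0,0,20,0.69,0.21,0,0,0,0,20,0.69,0.23,0,0,0,0,20,-0.04,0.61,0,0,0,0,20,-0.04,0.61,0,0,0,0,20,0,0,0,-0.65,0,0,20,0,0,0,-0.65,0,0,20,0,0,0.4,0,0,0,20,0,0,0.4,0,0,0,20,0,0,0,0,0,0,20,0,0,0,0,0,0,20])

```text
t: 69.4
tool_pos: [0.6406, -0.0816, 0.1851]
tool_rot: [2.082, 2.229, 0.145]
contact_force: [0.4, -0.0, -0.4]
opening: 0.0304
grip_force: 49.5
```

```bash
cat >> h.py <<'E'
def jaws(yaw,ztop):
    """held clip in upright stand axes about the TCP: h = height under TCP, sides of the jaws along stand x; plus the pair's top edge"""
    o=pose(); P=cloud(snap('wrist')); L=(P-o['tool_pos'])*1000; a=np.radians(yaw)
    u=L[:,0]*np.cos(a)+L[:,1]*np.sin(a); v=-L[:,0]*np.sin(a)+L[:,1]*np.cos(a); h=-L[:,2]
    pl=(abs(P[:,2]-ztop)<.003)&(abs(u)<32)&(abs(v)<60)
    if pl.sum()>30: print('pair u',np.percentile(u[pl],[1,99]).round(1),'v',np.percentile(v[pl],[1,99]).round(1),pl.sum())
    for z0 in range(0,84,8):
        m=(h>z0)&(h<z0+8)&(abs(v)<30)&(P[:,2]>ztop+.004); e=[]
        for k in (m&(u<0)&(u>-55),m&(u>0)&(u<55)):
            if k.sum()>15: e.append(np.percentile(u[k],[2,98]).round(1).tolist()+np.percentile(v[k],[2,98]).round(1).tolist())
            else: e.append(None)
        if any(e): print('h',z0,e)
E
python3 - <<'E'
from h import *
jaws(4,.0865); print(R.from_rotvec(ctrl.get_obs()['tool_rot']).as_matrix().round(3).tolist())
E
```

```text
pose [640.6 -81.6 185.1] 93.9 F [ 0.4 -0.  -0.4] open 30.4
pair u [-17.    2.8] v [-13.2  32. ] 1713
h 0 [[-15.7, -10.8, 15.2, 16.4], [9.9, 14.5, -13.6, 16.5]]
h 8 [[-15.1, -0.1, -15.3, 20.7], [0.3, 14.6, -14.2, 19.9]]
h 16 [[-21.2, -0.2, -19.6, 22.5], [0.3, 21.3, -19.6, 22.7]]
h 24 [[-23.6, -1.3, -3.7, 23.5], [0.5, 25.3, 1.5, 23.6]]
h 32 [[-25.5, -20.4, -10.4, 23.6], [21.8, 27.8, -2.0, 23.7]]
h 40 [[-27.3, -22.4, -14.1, 23.6], [24.5, 30.3, -6.4, 23.7]]
h 48 [[-31.7, -18.1, -18.0, 23.6], [20.8, 34.6, -12.2, 23.6]]
h 56 [[-33.5, -18.8, -20.1, 23.9], [22.8, 37.2, -16.9, 23.9]]
h 64 [[-33.9, -21.2, -17.1, 23.9], None]
[[-0.068, 0.989, 0.13], [0.998, 0.067, 0.008], [-0.0, 0.131, -0.991]]
```

```bash
python3 - <<'E'
from h import *
o=ctrl.get_obs(); x,y,z=o['tool_pos']*1000
plan([((x-9.1,y-0.6,z),None,20,.2,1),((x-9.1,y-.6,133),None,20,.4,1)])
E
```

```text
move x1: 0.0,-0.15,-0.02,0,0,0,20 last 0.0,-0.15,-0.02,0,0,0,20
hold x1: 0,0,0,0,0,0,20
move x3: 0.0,-0.04,0.29,0,0,0,20 last 0.0,-0.04,0.3,0,0,0,20
hold x1: 0,0,0,0,0,0,20
rows 6
```

Request:
jog_arm(commands=[0,-0.15,-0.02,0,0,0,20,0,0,0,0,0,0,20,0,0,0,0,0,0,20,0,-0.04,0.29,0,0,0,20,0,-0.04,0.29,0,0,0,20,0,-0.04,0.3,0,0,0,20,0,0,0,0,0,0,20,0,0,0,0,0,0,20])

```text
t: 70.45
tool_pos: [0.6314, -0.0823, 0.1319]
tool_rot: [2.082, 2.228, 0.145]
contact_force: [1.2, 0.6, -0.7]
opening: 0.0304
grip_force: 49.5
```

```bash
python3 - <<'E'
from h import *
jaws(4,.0865)
E
```

```text
pose [631.4 -82.3 131.9] 93.9 F [ 1.2  0.6 -0.7] open 30.4
pair u [-27.3  30. ] v [-14.   32.4] 1464
h 0 [[-15.7, -10.7, 15.2, 16.6], [9.9, 14.5, -13.9, 16.4]]
h 8 [[-15.1, -0.1, -18.1, 21.4], [0.3, 14.7, -14.0, 21.0]]
h 16 [[-21.2, -0.3, -19.8, 22.5], [0.3, 21.3, -19.8, 22.8]]
h 24 [[-23.5, -1.0, -4.7, 23.5], [0.8, 25.3, 1.0, 23.6]]
h 32 [[-25.4, -20.0, -10.0, 23.6], [21.7, 27.9, -2.9, 23.7]]
h 40 [[-25.8, -21.8, -13.2, 23.5], [25.5, 28.3, -5.3, 23.6]]
```

Request:
jog_arm(commands=[0,0,0,0,0,0,40,0,0,0,0,0,0,50,0,0,0,0,0,0,60,0,0,0,0,0,0,75,0,0,0,0,0,0,85,0,0,0,0,0,0,85,0,0.04,-0.3,0,0,0,85,0,0.07,-0.5,0,0,0,85,0,0.08,-0.6,0,0,0,85,0,0.08,-0.6,0,0,0,85,0,0.08,-0.6,0.65,0,0,85,0,0,0,0.65,0,0,85,-0.7,-0.5,0,0,0,0,85,-0.7,-0.5,0,0,0,0,85,0,0,0,0,0,0,85])

```text
t: 72.38
tool_pos: [0.5768, -0.1725, 0.291]
tool_rot: [2.148, 2.29, 0.0]
contact_force: [-0.6, 0.2, 0.5]
opening: 0.0853
grip_force: 0.0
```

```bash
cat >> h.py <<'E'
def clipcheck(x,y,zt):
    for cam in ('scene','side'):
        Q=cloud(snap(cam)); q=Q[(Q[:,2]>zt+.05)&(Q[:,2]<zt+.085)&(np.hypot(Q[:,0]*1000-x,Q[:,1]*1000-y)<50)]
        print(cam,len(q),cv2.minAreaRect((q[:,:2]*1000).astype(np.float32)) if len(q)>5 else '','top-origin',round(q[:,2].max()*1000-91-zt*1000,1) if len(q) else '')
E
python3 - <<'E'
from h import *
o=pose(); print(R.from_rotvec(o['tool_rot']).as_matrix().round(3)[2]); clipcheck(633.5,-80,.087)
pot()
plan([((520,-300,250),None,85,.8),((469.5,-424.5,165),113,85,.8,1),((469.5,-424.5,60),None,85,.6,2),(None,None,20,1,6)])
E
```

```text
pose [ 576.8 -172.5  291. ] 93.66 F [-0.6  0.2  0.5] open 85.3
[-0.001  0.002 -1.   ]
scene 172 ((631.1504516601562, -79.02311706542969), (54.5479850769043, 33.379581451416016), 5.282257556915283) top-origin -17.0
side 218 ((630.1710205078125, -79.8387451171875), (54.558895111083984, 35.048973083496094), 4.082906246185303) top-origin -14.4
pot ((443.06884765625, 374.9732360839844), 33.0521125793457) 232
move x3: -0.7,-0.37,0.22,0,0,0,85 last -0.7,-0.38,0.23,0,0,0,85
turn x4: ['0,0,0,0,0,-0.83,85', '0,0,0,0,0,-0.84,85']
move x2: -0.79,-0.79,0.71,0,0,0,85 last -0.79,-0.8,0.71,0,0,0,85
hold x1: 0,0,0,0,0,0,85
move x3: 0.0,-0.0,0.58,0,0,0,85 last 0.0,-0.0,0.59,0,0,0,85
hold x2: 0,0,0,0,0,0,85
hold x6: 0,0,0,0,0,0,20
rows 21
```

Request:
jog_arm(commands=[-0.7,-0.37,0.22,0,0,0,85,-0.7,-0.37,0.22,0,0,0,85,-0.7,-0.38,0.23,0,0,0,85,0,0,0,0,0,-0.83,85,0,0,0,0,0,-0.83,85,0,0,0,0,0,-0.83,85,0,0,0,0,0,-0.84,85,-0.79,-0.79,0.5,0,0,0,85,-0.79,-0.8,0.5,0,0,0,85,0,0,0,0,0,0,85,0,0,0,0,0,0,85])

```text
t: 73.9
tool_pos: [0.477, -0.4054, 0.1985]
tool_rot: [1.733, 2.62, 0.001]
contact_force: [0.1, 0.0, -0.2]
opening: 0.0845
grip_force: 0.0
```

```bash
python3 - <<'E'
from h import *
o=pose(); clips(cloud(snap('wrist')))
plan([((469.5,-424.7,55),113,85,.6,2),(None,None,20,1,6),((469.5,-424.7,220),None,20,.7,1)])
E
```

```text
pose [ 477.  -405.4  198.5] 113.03 F [ 0.1  0.  -0.2] open 84.5
c3 2884 384.7 -308.7 66.6 31.7 yaw -15.2 ztop 0.091
c4 2285 470.1 -427.1 66.5 32.3 yaw 23.2 ztop 0.09
turn x1: ['0,0,0,0,0,0.01,85', '0,0,0,0,0,0.01,85']
move x5: -0.05,-0.05,0.48,0,0,0,85 last -0.05,-0.05,0.48,0,0,0,85
hold x2: 0,0,0,0,0,0,85
hold x6: 0,0,0,0,0,0,20
move x4: 0.0,0.0,-0.69,0,0,0,20 last 0.0,0.0,-0.68,0,0,0,20
hold x1: 0,0,0,0,0,0,20
rows 19
```

Request:
jog_arm(commands=[-0.25,-0.25,0,0,0,0,85,0,0,0.48,0,0,0,85,0,0,0.48,0,0,0,85,0,0,0.48,0,0,0,85,0,0,0.48,0,0,0,85,0,0,0.48,0,0,0,85,0,0,0,0,0,0,85,0,0,0,0,0,0,85,0,0,0,0,0,0,50,0,0,0,0,0,0,40,0,0,0,0,0,0,30,0,0,0,0,0,0,20,0,0,0,0,0,0,20,0,0,0,0,0,0,20,0,0,-0.4,0,0,0,20,0,0,-0.7,0,0,0,20,0,0,-0.7,0,0,0,20,0,0,-0.7,0,0,0,20,0,0,-0.4,0,0,0,20,0,0,0,0,0,0,20])

```text
t: 76.45
tool_pos: [0.4692, -0.4269, 0.2322]
tool_rot: [1.731, 2.614, -0.003]
contact_force: [0.4, 0.4, -0.6]
opening: 0.0296
grip_force: 49.5
```

```bash
python3 - <<'E'
from h import *
jaws(23,.0)
plan([((520,-250,250),None,20,.8),((560,60,250),81,20,.8,1)])
E
```

```text
pose [ 469.2 -426.9  232.2] 112.98 F [ 0.4  0.4 -0.6] open 29.6
pair u [-31.1  31.3] v [-47.3  59.2] 6464
h 0 [[-13.4, -9.1, -13.0, 17.2], [11.5, 16.3, -11.2, 17.1]]
h 8 [[-19.1, -0.4, -18.5, 23.0], [0.1, 22.6, -19.2, 23.0]]
h 16 [[-21.4, -0.5, -10.3, 24.2], [0.5, 26.2, -0.0, 24.1]]
h 24 [[-23.2, -17.9, -2.4, 24.3], [23.2, 28.7, -6.6, 24.2]]
h 32 [[-25.0, -20.0, -6.7, 24.5], [25.8, 31.2, -12.4, 24.3]]
h 40 [[-29.3, -22.2, -11.1, 24.4], [22.9, 36.2, -17.2, 24.3]]
h 48 [[-31.1, -15.9, -12.5, 24.6], [22.5, 38.9, -18.6, 24.5]]
h 56 [[-32.1, -18.5, -11.2, 24.8], [26.0, 39.3, -11.4, 24.6]]
move x3: 0.79,0.65,-0.12,0,0,0,20 last 0.79,0.64,-0.11,0,0,0,20
turn x6: ['0,0,0,0,0,0.93,20', '0,0,0,0,0,0.93,20']
move x7: 0.74,-0.02,-0.0,0,0,0,20 last 0.77,-0.03,-0.0,0,0,0,20
hold x1: 0,0,0,0,0,0,20
rows 17
```

Request:
jog_arm(commands=[0.79,0.65,-0.12,0,0,0,20,0.79,0.65,-0.12,0,0,0,20,0.79,0.64,-0.11,0,0,0,20,0,0,0,0,0,0.93,20,0,0,0,0,0,0.93,20,0,0,0,0,0,0.93,20,0,0,0,0,0,0.93,20,0,0,0,0,0,0.93,20,0,0,0,0,0,0.95,20,0.74,-0.02,0,0,0,0,20,0.74,-0.02,0,0,0,0,20,0.74,-0.02,0,0,0,0,20,0.74,-0.02,0,0,0,0,20,0.74,-0.02,0,0,0,0,20,0.74,-0.02,0,0,0,0,20,0.77,-0.03,0,0,0,0,20,0,0,0,0,0,0,20,0,0,0,0,0,0,20])

```text
t: 78.75
tool_pos: [0.5597, 0.0605, 0.2474]
tool_rot: [-2.389, -2.037, 0.004]
contact_force: [0.9, -0.6, -0.6]
opening: 0.0298
grip_force: 49.4
```

```bash
python3 - <<'E'
from h import *
o=pose()
plan([((643.8,72.5,235),80.8,20,.6,2),((643.8,72.5,190),None,20,.6,2)])
E
```

```text
pose [559.7  60.5 247.4] 80.91 F [ 0.9 -0.6 -0.6] open 29.8
turn x1: ['0,0,0,0,0,0.02,20', '0,0,0,0,0,0.02,20']
move x3: 0.14,0.45,0.07,0,0,0,20 last 0.14,0.45,0.07,0,0,0,20
hold x2: 0,0,0,0,0,0,20
move x2: 0.0,-0.0,0.38,0,0,0,20 last 0.0,-0.0,0.37,0,0,0,20
hold x2: 0,0,0,0,0,0,20
rows 10
```

Request:
jog_arm(commands=[0.14,0.45,0.07,0,0,0,20,0.14,0.45,0.07,0,0,0,20,0.14,0.45,0.07,0,0,0,20,0,0,0,0,0,0,20,0,0,0.38,0,0,0,20,0,0,0.37,0,0,0,20,0,0,0,0,0,0,20,0,0,0,0,0,0,20])

```text
t: 79.75
tool_pos: [0.644, 0.0728, 0.1914]
tool_rot: [-2.391, -2.038, 0.0]
contact_force: [-0.5, 0.5, 0.0]
opening: 0.0299
grip_force: 49.6
```

```bash
python3 - <<'E'
from h import *
jaws(-9.2,.1015)
E
```

```text
pose [644.   72.8 191.4] 80.89 F [-0.5  0.5  0. ] open 29.9
pair u [-6.3 12.9] v [-0.  31.3] 1259
h 0 [[-12.8, -8.2, -12.7, 17.8], [12.4, 17.3, -11.2, 17.7]]
h 8 [[-18.2, -0.4, -17.4, 23.6], [0.1, 23.5, -18.7, 23.7]]
h 16 [[-20.6, -0.8, -7.8, 25.0], [0.5, 27.0, 0.2, 24.9]]
h 24 [[-22.4, -17.3, -1.6, 25.1], [24.0, 29.5, -6.4, 25.0]]
h 32 [[-24.3, -19.1, -5.8, 25.2], [26.4, 32.1, -11.9, 25.1]]
h 40 [[-28.5, -20.8, -10.3, 25.3], [23.9, 36.9, -16.2, 25.2]]
h 48 [[-30.4, -15.1, -11.4, 25.5], [23.3, 39.6, -17.6, 25.4]]
h 56 [[-31.3, -17.8, -11.0, 25.6], [26.8, 40.1, -10.8, 25.5]]
```

Request:
jog_arm(commands=[-0.05,-0.02,0,0,0,0,20,0,0,0,0,0,0,20,0,0,0.26,0,0,0,20,0,0,0.26,0,0,0,20,0,0,0.26,0,0,0,20,0,0,0,0,0,0,20,0,0,0,0,0,0,20])

```text
t: 80.68
tool_pos: [0.6428, 0.07, 0.1447]
tool_rot: [2.391, 2.038, 0.0]
contact_force: [-0.3, 0.0, -0.7]
opening: 0.0295
grip_force: 49.6
```

Request:
jog_arm(commands=[0,0,0,0,0,0,40,0,0,0,0,0,0,50,0,0,0,0,0,0,60,0,0,0,0,0,0,75,0,0,0,0,0,0,85,0,0,0,0,0,0,85,0,0,-0.3,0,0,0,85,0,0,-0.6,0,0,0,85,0,0,-0.6,0,0,0,85,0,0,-0.6,0,0,0,85,-0.2,-0.7,0,0,0,0,85,-0.2,-0.7,0,0,0,0,85,0,0,0,0,0,0,85])

```text
t: 82.3
tool_pos: [0.5542, 0.0596, 0.272]
tool_rot: [2.39, 2.037, 0.002]
contact_force: [-0.7, 0.2, -0.5]
opening: 0.0845
grip_force: 0.0
```

```bash
python3 - <<'E'
from h import *
o=pose(); clipcheck(647.5,73.5,.102); pot()
plan([((390,-270,240),75,85,.8,1)])
E
```

```text
pose [554.2  59.6 272. ] 80.89 F [-0.7  0.2 -0.5] open 84.5
scene 193 ((645.5390014648438, 73.48762512207031), (33.087181091308594, 53.93896484375), 79.89759063720703) top-origin -13.9
side 177 ((643.7694091796875, 72.57237243652344), (37.5426025390625, 56.751827239990234), 83.81143951416016) top-origin -11.5
pot ((442.1506652832031, 376.8836669921875), 33.1259651184082) 227
turn x2: ['0,0,0,0,0,0.51,85', '0,0,0,0,0,0.52,85']
move x8: -0.75,-0.16,0.07,0,0,0,85 last -0.78,-0.14,0.05,0,0,0,85
hold x1: 0,0,0,0,0,0,85
rows 11
```

Request:
jog_arm(commands=[0,0,0,0,0,0.51,85,0,0,0,0,0,0.52,85,-0.75,-0.16,0.07,0,0,0,85,-0.75,-0.16,0.07,0,0,0,85,-0.75,-0.16,0.07,0,0,0,85,-0.75,-0.16,0.07,0,0,0,85,-0.75,-0.16,0.07,0,0,0,85,-0.75,-0.16,0.07,0,0,0,85,-0.75,-0.16,0.07,0,0,0,85,-0.78,-0.14,0.05,0,0,0,85,0,0,0,0,0,0,85,0,0,0,0,0,0,85])

```text
t: 83.95
tool_pos: [0.3899, -0.2705, 0.2388]
tool_rot: [2.493, 1.912, 0.001]
contact_force: [-0.4, 0.2, 0.3]
opening: 0.085
grip_force: 0.0
```

```bash
python3 - <<'E'
from h import *
o=pose(); clips(cloud(snap('wrist')))
plan([((384.6,-306.7,240),75,85,.6,1),((384.6,-306.7,55),75,85,.6,2)])
E
```

```text
pose [ 389.9 -270.5  238.8] 74.97 F [-0.4  0.2  0.3] open 85.0
c3 1523 384.3 -308.3 66.6 32.2 yaw -14.8 ztop 0.091
turn x1: ['0,0,0,0,0,0.01,85', '0,0,0,0,0,0.01,85']
move x2: -0.31,0.04,-0.01,0,0,0,85 last -0.3,0.03,-0.01,0,0,0,85
hold x1: 0,0,0,0,0,0,85
move x6: 0.0,-0.0,0.51,0,0,0,85 last 0.0,-0.0,0.53,0,0,0,85
hold x2: 0,0,0,0,0,0,85
rows 12
```

Request:
jog_arm(commands=[-0.31,0.04,0,0,0,0,85,-0.3,0.03,0,0,0,0,85,0,0,0.51,0,0,0,85,0,0,0.51,0,0,0,85,0,0,0.51,0,0,0,85,0,0,0.51,0,0,0,85,0,0,0.51,0,0,0,85,0,0,0.53,0,0,0,85,0,0,0,0,0,0,85,0,0,0,0,0,0,85,0,0,0,0,0,0,50,0,0,0,0,0,0,40,0,0,0,0,0,0,30,0,0,0,0,0,0,20,0,0,0,0,0,0,20,0,0,0,0,0,0,20])

```text
t: 86.0
tool_pos: [0.3839, -0.3095, 0.061]
tool_rot: [2.49, 1.913, -0.008]
contact_force: [-15.4, 7.6, 32.9]
opening: 0.035
grip_force: 48.3
```

Request:
jog_arm(commands=[0,0,-0.4,0,0,0,20,0,0,-0.7,0,0,0,20,0,0,-0.7,0,0,0,20,0,0,-0.7,0,0,0,20,0,0,-0.7,0,0,0,20,0,0,0,0,0,0,20,0,0,0,0,0,0,20])

```text
t: 86.88
tool_pos: [0.3836, -0.3064, 0.2452]
tool_rot: [-2.492, -1.912, 0.0]
contact_force: [-0.3, 0.5, -1.0]
opening: 0.0291
grip_force: 55.9
```

```bash
python3 - <<'E'
from h import *
jaws(-15,.0)
plan([((500,0,250),None,20,.85),((560,225,250),99.7,20,.8,1)])
E
```

```text
pose [ 383.6 -306.4  245.2] 74.99 F [-0.3  0.5 -1. ] open 29.1
pair u [-31.4  31.5] v [-52.  59.] 6307
h 0 [[-13.6, -8.9, -13.0, 16.4], [11.7, 16.3, -13.9, 16.4]]
h 8 [[-19.3, -0.3, -19.2, 22.1], [0.2, 22.2, -19.8, 22.2]]
h 16 [[-22.0, -0.7, -15.9, 23.5], [0.6, 24.9, -12.6, 23.4]]
h 24 [[-24.2, -18.9, -2.0, 23.5], [21.6, 27.2, -2.7, 23.5]]
h 32 [[-26.4, -21.2, -5.1, 23.6], [24.2, 29.5, -5.6, 23.5]]
h 40 [[-31.1, -23.2, -14.9, 23.5], [26.0, 34.2, -16.2, 23.4]]
h 48 [[-33.3, -17.6, -17.6, 23.7], [20.7, 36.4, -17.6, 23.6]]
h 56 [[-34.3, -20.7, -15.3, 23.8], [23.8, 37.4, -16.9, 23.7]]
move x7: 0.78,0.08,-0.01,0,0,0,20 last 0.75,0.08,-0.03,0,0,0,20
turn x5: ['0,0,0,0,0,-0.86,20', '0,0,0,0,0,-0.87,20']
move x5: 0.71,0.32,0.0,0,0,0,20 last 0.69,0.34,0.0,0,0,0,20
hold x1: 0,0,0,0,0,0,20
rows 18
```

Request:
jog_arm(commands=[0.78,0.08,0,0,0,0,20,0.78,0.08,0,0,0,0,20,0.78,0.08,0,0,0,0,20,0.78,0.08,0,0,0,0,20,0.78,0.08,0,0,0,0,20,0.78,0.08,0,0,0,0,20,0.75,0.08,0,0,0,0,20,0,0,0,0,0,-0.86,20,0,0,0,0,0,-0.86,20,0,0,0,0,0,-0.86,20,0,0,0,0,0,-0.86,20,0,0,0,0,0,-0.87,20,0.71,0.32,0,0,0,0,20,0.71,0.32,0,0,0,0,20,0.71,0.32,0,0,0,0,20,0.71,0.32,0,0,0,0,20,0.69,0.34,0,0,0,0,20,0,0,0,0,0,0,20,0,0,0,0,0,0,20])

```text
t: 89.3
tool_pos: [0.56, 0.2241, 0.2435]
tool_rot: [-2.025, -2.4, 0.005]
contact_force: [0.5, -0.4, -1.1]
opening: 0.0292
grip_force: 55.9
```

```bash
python3 - <<'E'
from h import *
o=pose()
plan([((635.2,246.5,245),99.8,20,.6,2),((635.2,246.5,205),None,20,.6,2)])
E
```

```text
pose [560.  224.1 243.5] 99.7 F [ 0.5 -0.4 -1.1] open 29.2
turn x1: ['0,0,0,0,0,-0.02,20', '0,0,0,0,0,-0.02,20']
move x3: 0.05,0.43,-0.01,0,0,0,20 last 0.06,0.44,-0.0,0,0,0,20
hold x2: 0,0,0,0,0,0,20
move x2: -0.0,-0.0,0.33,0,0,0,20 last -0.0,-0.0,0.34,0,0,0,20
hold x2: 0,0,0,0,0,0,20
rows 10
```

Request:
jog_arm(commands=[0.05,0.43,0,0,0,0,20,0.05,0.43,0,0,0,0,20,0.06,0.44,0,0,0,0,20,0,0,0,0,0,0,20,0,0,0.33,0,0,0,20,0,0,0.34,0,0,0,20,0,0,0,0,0,0,20,0,0,0,0,0,0,20])

```text
t: 90.3
tool_pos: [0.6357, 0.247, 0.2051]
tool_rot: [-2.026, -2.401, 0.001]
contact_force: [0.3, -0.2, -0.2]
opening: 0.0295
grip_force: 55.9
```

```bash
python3 - <<'E'
from h import *
jaws(9.8,.1215)
E
```

```text
pose [635.7 247.  205.1] 99.69 F [ 0.3 -0.2 -0.2] open 29.5
pair u [-9.2 10.3] v [-0.8 30.5] 1380
h 0 [[-14.2, -9.6, -14.5, 15.9], [11.1, 15.8, -14.1, 15.8]]
h 8 [[-19.9, -0.1, -20.0, 21.6], [0.4, 21.6, -20.2, 21.6]]
h 16 [[-22.6, -0.8, -3.6, 22.9], [0.5, 24.4, -10.3, 22.7]]
h 24 [[-24.9, -19.2, -3.0, 23.0], [21.2, 26.6, -3.1, 22.8]]
h 32 [[-27.1, -21.6, -6.2, 23.0], [23.4, 28.8, -6.3, 23.0]]
h 40 [[-31.7, -23.8, -15.8, 23.0], [25.6, 33.5, -16.8, 22.9]]
h 48 [[-33.9, -18.3, -18.1, 23.2], [20.1, 35.7, -18.2, 23.1]]
h 56 [[-34.9, -21.2, -15.1, 23.2], [23.2, 36.8, -18.6, 23.0]]
```

Request:
jog_arm(commands=[-0.02,0,0,0,0,0,20,0,0,0.23,0,0,0,20,0,0,0.23,0,0,0,20,0,0,0.24,0,0,0,20,0,0,0,0,0,0,20,0,0,0,0,0,0,20])

```text
t: 91.1
tool_pos: [0.6364, 0.2459, 0.1633]
tool_rot: [-2.026, -2.401, 0.0]
contact_force: [-0.4, -0.7, -1.6]
opening: 0.0291
grip_force: 55.9
```

Request:
jog_arm(commands=[0,0,0,0,0,0,40,0,0,0,0,0,0,50,0,0,0,0,0,0,60,0,0,0,0,0,0,75,0,0,0,0,0,0,85,0,0,0,0,0,0,85,0,0,-0.3,0,0,0,85,0,0,-0.6,0,0,0,85,0,0,-0.6,0,0,0,85,0,0,-0.6,0,0,0,85,-0.2,-0.8,-0.3,0,0,0,85,-0.2,-0.8,-0.3,0,0,0,85,0,-0.8,0,0,0,0,85,0,-0.8,0,0,0,0,85,0,0,0,0,0,0,85,0,0,0,0,0,0,85])

```text
t: 93.1
tool_pos: [0.4515, 0.19, 0.3268]
tool_rot: [2.025, 2.4, 0.003]
contact_force: [-0.7, 0.1, -0.5]
opening: 0.0849
grip_force: 0.0
```

```bash
python3 - <<'E'
from h import *
o=pose(); pot()
for n,x,y,z in (('egg',636.5,249,.122),('ball',647.5,73.5,.102),('brick',633.3,-80,.087),('cone',622,-239,.142)): print(n); clipcheck(x,y,z)
s=snap('side'); c=snap('scene')
a=cv2.resize(c['image'][150:390,200:460],(390,360)); b=cv2.resize(s['image'][120:330,235:475],(410,360))
cv2.imwrite('pics/f1.png',np.hstack([a,b])[:,:,::-1])
see('scene')
E
```

```text
pose [451.5 190.  326.8] 99.68 F [-0.7  0.1 -0.5] open 84.9
pot ((442.05926513671875, 375.7655029296875), 33.71095275878906) 228
egg
scene 252 ((636.8571166992188, 247.51914978027344), (54.480384826660156, 32.28785705566406), 10.071549415588379) top-origin -15.5
side 184 ((633.39599609375, 246.0550537109375), (56.7248420715332, 35.61865997314453), 11.223952293395996) top-origin -10.5
ball
scene 200 ((644.6749877929688, 73.35112762451172), (33.06349182128906, 55.33905792236328), 80.62969207763672) top-origin -12.9
side 170 ((643.1820068359375, 72.7130355834961), (37.53900909423828, 55.04866409301758), 83.19940948486328) top-origin -11.5
brick
scene 168 ((631.1268310546875, -79.825927734375), (55.4317741394043, 33.83047866821289), 4.988305568695068) top-origin -17.9
side 220 ((630.07275390625, -79.90997314453125), (55.935791015625, 35.53097915649414), 3.6654136180877686) top-origin -14.9
cone
scene 146 ((622.1409301757812, -239.28683471679688), (36.24990463256836, 54.73996353149414), 86.14681243896484) top-origin -17.8
side 272 ((620.909912109375, -238.48118591308594), (35.683162689208984, 57.62981414794922), 88.79171752929688) top-origin -15.6
Segg (154, 643.4, 252.1, 42.6, 63.4, 23.5, np.float64(120.7))
Sball (188, 657.4, 79.0, 43.5, 61.2, 22.3, np.float64(100.6))
Sbrick (130, 641.0, -73.2, 39.3, 59.4, 31.3, np.float64(85.5))
Scone (124, 627.3, -236.6, 44.9, 62.2, 7.2, np.float64(140.5))
```

View pics/f1.png

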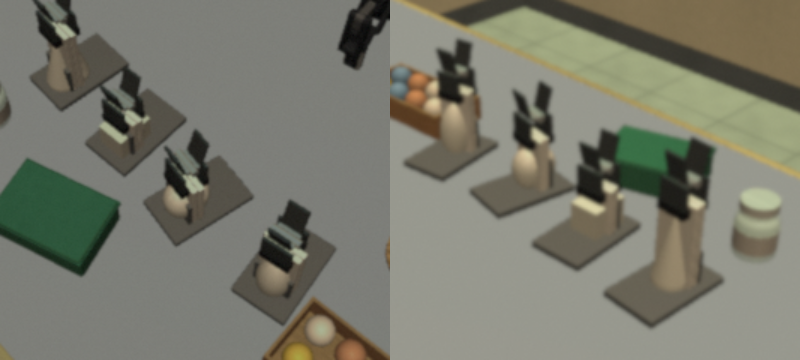

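The view shows all four pairs closed and clipped at the middle of their top edges, with the pot on the mat. I'll do one last alignment check from above.

Request:
jog_arm(commands=[-0.6,0.7,0,0,0,0,85,-0.6,0.7,0,0,0,0,85,-0.6,0.6,0,0,0,0,85,0,0,0,0,0,0,85,0,0,0,0,0,0,85])

```text
t: 94.32
tool_pos: [0.5872, 0.1038, 0.3251]
tool_rot: [-2.026, -2.4, 0.001]
contact_force: [-0.4, 0.6, 0.6]
opening: 0.085
grip_force: 0.0
```

```bash
cat >> h.py <<'E'
def final():
    P=cloud(snap('wrist'))
    for n,c,yaw,zt in (('egg',(636.3,247.3),9.8,.122),('ball',(647.4,71.5),-9.2,.102),('brick',(633.2,-81.8),4,.087),('cone',(621.6,-240.8),-2.8,.142)):
        print(n); strip(P,c,yaw,36,zt-.001,.003,(-15,18))
E
python3 - <<'E'
from h import *
pose(); final()
E
```

```text
pose [587.2 103.8 325.1] 99.67 F [-0.4  0.6  0.6] open 85.0
egg
-12 58 [-32.7 -12.2] mid -22.4 z 120.4
-9 100 [-33.5  29.5] mid -2.0 z 121.4
-6 116 [-33.4  30.4] mid -1.5 z 121.3
-3 103 [-33.4  30.1] mid -1.6 z 121.1
0 59 [-30.4  26.8] mid -1.8 z 120.9
3 44 [-30.4 -20.8] mid -25.6 z 121.2
6 43 [-30.4 -20.9] mid -25.7 z 121.4
12 23 [-24.6 -15.7] mid -20.1 z 119.0
15 40 [-24.6 -15.1] mid -19.9 z 119.7
ball
-12 55 [ 7.  31.8] mid 19.4 z 100.7
-9 76 [ 7.8 31.9] mid 19.9 z 101.2
-6 68 [-30.8  32.1] mid 0.6 z 101.2
-3 65 [-30.8  31.5] mid 0.4 z 101.0
0 48 [14.1 30.2] mid 22.1 z 101.4
3 42 [16.3 30.2] mid 23.3 z 101.3
6 37 [16.3 29.9] mid 23.1 z 101.2
9 27 [15.8 28.1] mid 22.0 z 100.6
12 27 [12.2 22.7] mid 17.4 z 101.2
15 22 [10.1 22.8] mid 16.5 z 101.3
brick
-12 34 [-26.5  30.9] mid 2.2 z 85.7
-9 70 [-0.2 32.4] mid 16.1 z 86.2
-6 63 [ 0.7 31.9] mid 16.3 z 86.3
-3 55 [ 6.5 32.4] mid 19.5 z 85.9
0 51 [ 7.1 30.7] mid 18.9 z 86.0
3 52 [ 7.  30.4] mid 18.7 z 86.2
6 53 [ 5.8 30.4] mid 18.1 z 86.2
9 26 [-0.9 26. ] mid 12.5 z 84.7
15 26 [-7.5 23.3] mid 7.9 z 85.2
cone
```

Request:
jog_arm(commands=[-0.8,0,0,0,0,0,85,-0.8,0,0,0,0,0,85,-0.8,0,0,0,0,0,85,-0.8,0,0,0,0,0,85,-0.8,0,0,0,0,0,85,0,0,0,0,0,0,85,0,0,0,0,0,0,85])

```text
t: 95.25
tool_pos: [0.6276, -0.1317, 0.3258]
tool_rot: [2.025, 2.402, 0.001]
contact_force: [0.0, -0.5, 0.3]
opening: 0.0854
grip_force: 0.0
```

```bash
python3 - <<'E'
from h import *
pose(); final(); pot()
E
```

```text
pose [ 627.6 -131.7  325.8] 99.74 F [ 0.  -0.5  0.3] open 85.4
egg
ball
-12 23 [-31.8 -22. ] mid -26.9 z 100.7
-9 51 [-31.8 -20.9] mid -26.4 z 101.5
-6 58 [-32.2 -20. ] mid -26.1 z 101.3
-3 60 [-31.8 -18.5] mid -25.2 z 101.0
0 57 [-29.8 -18.4] mid -24.1 z 101.2
3 60 [-30.  -17.3] mid -23.7 z 101.3
6 70 [-29.8 -15.9] mid -22.9 z 101.3
9 47 [-28.6 -14.9] mid -21.8 z 100.7
12 47 [-23.3 -13.8] mid -18.5 z 100.9
15 30 [-23.5 -13.2] mid -18.4 z 101.2
brick
-12 22 [-28.8  31.1] mid 1.2 z 85.9
-9 82 [-30.9  31.5] mid 0.3 z 86.4
-6 54 [-31.8  31.8] mid -0.0 z 86.3
-3 49 [-31.3  32. ] mid 0.4 z 86.1
0 34 [-29.   29.7] mid 0.4 z 85.9
3 34 [-28.8  29.9] mid 0.5 z 86.4
6 59 [-29.4  30.2] mid 0.4 z 86.3
9 30 [-27.7  29.2] mid 0.7 z 86.1
cone
-9 95 [ 3.4 32.6] mid 18.0 z 141.3
-6 87 [ 3.3 32.3] mid 17.8 z 141.2
-3 74 [ 9.1 32.9] mid 21.0 z 141.5
0 67 [10.1 30.9] mid 20.5 z 140.9
3 67 [10.1 30.2] mid 20.2 z 141.2
6 66 [ 9.1 30.1] mid 19.6 z 141.3
9 45 [ 3.5 29.5] mid 16.5 z 141.1
pot ((442.8185119628906, 376.2898254394531), 32.57902908325195) 228
```

All four pairs are flush and aligned to about 1 mm, the clips are centred, and the pot is on the mat. I'll hand the job in.

```bash
python3 - <<'E'
from station import job
print(job.finish_job())
E
```

```text
the job is handed in; nothing more can be done
None
```

I've handed the job in: the pot stands upright on the cork mat, and all four fronts (egg, ball, brick, cone) are seated flush on their matching stands, each with one clip over the middle of its top edge. The pot got knocked partway through and was put back; the judge's verdict wasn't shown.

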